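# Shake the emptied boxes and load the empty one in the steriliser cradle

## Robot

A 6-joint arm with a two-finger parallel gripper is mounted at the origin on the work surface. World frame = base frame: x ahead of the robot, y to its left, z up, the work surface at z = 0. Lengths are in m, angles in rad, forces in N, time in s.
With the tool pointing down it reaches from about 0.35 to 0.975 m from the base axis. Payload 4.9 kg.
Tool frame: the origin (TCP) lies midway between the tips of the shut fingers; the grasp point (between the pads) lies 19 mm behind it; z points along the fingers, y is the direction in which the jaws open and shut (so a half turn about z gives the same grasp; the last joint's range is limited). The gripper opens to 85 mm and grips with 20 to 120 N. Pads are 22 mm wide; open, the fingers measure 114 mm over their backs; the gripper's body (76 mm by 85 mm) begins 54 mm behind the grasp point. The pads swing forward as they close: fully open they stand 13 mm farther back than shut.
Start: joints at [1.095, 0.053, 1.613, -0, 1.476, -0.119], TCP at [0.218, 0.586, 0.231] pointing down, gripper open.
Joint ranges: [-3.01, 3.01], [-1.01, 2.22], [0.06, 2.58], [-1.02, 4.17], [0.09, 2.62], [-3.14, 3.14]. Speed limits (rad/s): [2.57, 2.57, 3.14, 3.14, 3.14, 3.14].

## Interface

Orientations are given as a rotation vector (axis times angle).
In Python, from plant import env, cams, ticket gives the robot as it stands.
- The arm moves only by the tool send_rows, never from a script. Its argument "rows" is a list of rows, each an object with "hand": the closure, from 0 (fully open) to 1 (shut); "dp": the shift along the tool's x, y, z in mm, a list of three; "twist": the turn, a rotation vector about the tool's x, y, z in rad, a list of three. In form: [{"hand": hand, "dp": [x, y, z], "twist": [ax, ay, az]}, ...]. A call has 1 to 8 rows; each row is the pose to reach, as a shift and turn from the pose measured when the call began, along the tool's axes at that moment; what a row does not reach only later rows make up. A row lasts 1/12 s, in which the tool goes at most 41.7 mm and 7.16 degrees, less where a joint would pass 70% of its speed; a pose out of reach is approached as far as the arm can. A call with a gripper value outside its range is refused whole. The fingers move at their own pace and stop on an object; "grip_force" is the grip in N (left out, the last holds). Time passes only in rows, so rows that repeat a pose let the fingers close. It gives the time, the measured TCP pose, the force and the opening at its end, in the units of the state.
- env.get_state(): the state, without advancing time (a new reading comes with each control period).
- cams.get_image(name): name is "scene" or "top" or "wrist"; returns a dict with "pixels" (420x560x3 uint8, red, green, blue), "mtx" (3x3 intrinsics, pixels), "eye" and "orientation" of the camera in the world; the wrist camera has in their place "mount" (4x4, takes a point from camera to tool coordinates, whose origin is the TCP and whose axes are the flange's). Camera axes: x right, y down, z forward; pixel columns grow to the right and rows downward; lengths in m; the calibration is good to about 2 mm. A picture is of the moment at which its call begins: read the wrist's pose just before it. There is no depth.
- ticket.sign_off(): hands the job in, once; it reports no verdict.
The state is a dict: "clock": time; "joint_positions": joint angles; "dq": joint speeds; "tau": joint torques, N m; "ee_pos": TCP position; "orientation": TCP orientation; "ft_force": force on the tool from outside, world axes, zero at the start; "moment": the same for the moment, N m; "opening": opening from 0.0 (shut) to 1.0 (fully open).
Only numpy, scipy, OpenCV 4.12 (cv2) and the standard library are available. Lean on these libraries where they do the work, as an engineer would, in place of code of your own. Each camera call takes 0.05 s, during which the arm holds its last target.

## Task

One of the two lidded steel boxes is empty, the other still has a spice ball in it. Lift a box by its grip, well clear of the counter, and rock it end to end two full times, about 20 degrees each way, feeling for weight or rattle, to learn which is which. Leave the box with the ball standing on the counter; lower the empty one into the sloping pocket of the cradle, press it down until its lid is flush with the pocket's rim and let go, leaving the bowl, cup and spoon alone.

Things in the scene. Friction and masses are not known exactly. Their poses are not given: they have to be found in the camera images.
- box_p_center (a point): one of two alike latched steel boxes: 64 wide (x) x 160 long (y) x 50 high, black grip fin 20 thick (x) x 90 long (y) x 40 high on the middle of the lid, 90 high over all. Point: on the centre line, 45 above the underside; z up. Weighs 0.31-0.39 kg empty. One of the two (unknown which) holds a loose 0.18 kg steel ball, 38 across, rolling end to end: felt as weight and knocks
- box_q_center (a point): one of two alike latched steel boxes: 64 wide (x) x 160 long (y) x 50 high, black grip fin 20 thick (x) x 90 long (y) x 40 high on the middle of the lid, 90 high over all. Point: on the centre line, 45 above the underside; z up. Weighs 0.31-0.39 kg empty. One of the two (unknown which) holds a loose 0.18 kg steel ball, 38 across, rolling end to end: felt as weight and knocks
- pocket: open pocket of the fixed grey cradle, sloped 30 deg. Origin: mouth centre in the rim plane, 92 above the counter; z out of the pocket, 30 deg from vertical, leaning to the robot's side; y its length, level; x up the slope. Inside 73 (x) x 170 (y), walls 12, no chamfer. Floor plate 38 below the rim when up, 50 when down. Box goes in either way round; home, its point is 5 below the rim, lid flush.
- plate (a joint): the pocket's floor plate: travel in m along the pocket's -z, 0 up, 0.012 fully down. It moves stiffly, taking about 10 N (plus 1.5 N per 10 mm/s), does not sink under a box's own weight, and stays where it is pushed; no spring.
- table: the steel counter, 1300 x 1700, its top at height 0; origin at the middle of its top, it does not move
- bowl: steel bowl, 124 across, 55 high; origin at the centre of its underside; a bystander
- cup: steel cup, 72 across, 85 high; origin at the centre of its underside; a bystander
- spoon: steel serving spoon 200 long lying on the counter, origin near its middle at the underside; a bystander

How it is judged:
On the way, in this order (a step that is already met when the one before it is completed fails the run):
1. a box is held clear of the counter and tipped with one end up (14 degrees or more) (((height (world z) of box_p_center above 0.09 m and angle between box_p_center's own y axis and vertical below 1.326 rad and contact force between the fingers and box_p above 0.5 N) or (height (world z) of box_q_center above 0.09 m and angle between box_q_center's own y axis and vertical below 1.326 rad and contact force between the fingers and box_q above 0.5 N))), for 0.05 s.
2. still clear of the counter, it is tipped the other way (14 degrees or more) (((height (world z) of box_p_center above 0.09 m and angle between box_p_center's own y axis and vertical above 1.815 rad and contact force between the fingers and box_p above 0.5 N) or (height (world z) of box_q_center above 0.09 m and angle between box_q_center's own y axis and vertical above 1.815 rad and contact force between the fingers and box_q above 0.5 N))), for 0.05 s.
3. a box stands in the pocket, brought there or pressed by the fingers (((distance between box_p_center and pocket below 0.03 m and angle between the z axis of box_p_center and the z axis of pocket, either way round below 0.15 rad and contact force between the fingers and box_p above 0.5 N) or (distance between box_q_center and pocket below 0.03 m and angle between the z axis of box_q_center and the z axis of pocket, either way round below 0.15 rad and contact force between the fingers and box_q above 0.5 N))), for 0.1 s.
At the end, for the whole second after the job is handed in: the empty box sits released in the pocket, square (3.4 degrees), lid flush within 3.5 mm, floor plate at least 9 of 12 mm down; the other box stands upright (6 degrees) on the counter and holds the ball (presses on it with over 4.3 N; an empty one under 3.9 N); both at rest (value of joint plate above 0.009 m and ((z of box_p_center in the frame of pocket below -0.0015 m and distance between box_p_center and pocket below 0.012 m and angle between the z axis of box_p_center and the z axis of pocket, either way round below 0.06 rad and linear speed of box_p below 0.02 m/s and height (world z) of box_q_center between 0.035 and 0.055 m and angle between box_q_center's own z axis and vertical below 0.1 rad and linear speed of box_q below 0.03 m/s and contact force between box_q and table above 4.3 N) or (z of box_q_center in the frame of pocket below -0.0015 m and distance between box_q_center and pocket below 0.012 m and angle between the z axis of box_q_center and the z axis of pocket, either way round below 0.06 rad and linear speed of box_q below 0.02 m/s and height (world z) of box_p_center between 0.035 and 0.055 m and angle between box_p_center's own z axis and vertical below 0.1 rad and linear speed of box_p below 0.03 m/s and contact force between box_p and table above 4.3 N))); the robot touches nothing.
It fails at once if the bowl is pushed more than 40 mm (distance of bowl from where it was at the start of the episode above 0.04 m).
It fails at once if the cup is pushed more than 40 mm (distance of cup from where it was at the start of the episode above 0.04 m).
It fails at once if the spoon is pushed more than 40 mm (distance of spoon from where it was at the start of the episode above 0.04 m).
It also fails if it takes over 64 s, if anything falls off the work surface, if the arm or the gripper's body presses on something with over 40 N, if the wrist force passes 120 N, or if a joint passes its speed limit or range.

## Working session

There is one attempt and no reset: what is moved stays moved. The work goes in short steps, Python scripts to look and compute and a tool call to move; the robot and the scene stay as the last step left them, time stands still between calls to the robot, and variables do not carry over. Pictures are saved under pics/ and viewed, and the job is handed in when it is done.

Besides the shell and the picture viewer there is one more tool, called after "Emit:" as name(argument=value, ...) on one line, values as JSON. send_rows: Moves the arm, as the interface text tells. Its arguments: {"type":"object","properties":{"rows":{"type":"array","items":{"type":"object","properties":{"hand":{"type":"number"},"dp":{"type":"array","items":{"type":"number"}},"twist":{"type":"array","items":{"type":"number"}}}}},"grip_force":{"type":"number"}},"required":["rows"]}

```bash
ls; mkdir -p pics; python3 - <<'E'
from plant import env, cams, ticket
import cv2,numpy as np
s=env.get_state(); print(s)
for n in ["scene","top","wrist"]:
    d=cams.get_image(n); cv2.imwrite(f"pics/{n}0.png",d["pixels"][:,:,::-1]); np.save(f"pics/{n}0.npy",d,allow_pickle=True)
    print(n,{k:np.round(v,4).tolist() for k,v in d.items() if k!="pixels"})
E
```

```text
pics
{'clock': 0.0, 'joint_positions': array([ 1.09501847e+00,  5.33697684e-02,  1.61427611e+00, -1.69799731e-06,
        1.47597687e+00, -1.19030317e-01]), 'dq': array([-2.89265706e-03,  6.16605584e-05, -2.02029861e-04,  6.99058389e-04,
        1.04171126e-03, -3.48730704e-04]), 'tau': array([-5.16854889e-04, -3.93680978e+01, -3.70179927e+01, -1.77190377e-04,
        7.23450183e-03, -4.38232448e-06]), 'ee_pos': array([0.2180046 , 0.58509659, 0.23006569]), 'orientation': array([-5.57305068e-01, -3.09116140e+00,  3.04907574e-03]), 'ft_force': array([-0.01111143,  0.23857473,  0.14601008]), 'moment': array([ 0.0618664 , -0.00061118,  0.02205   ]), 'opening': 0.9993892308859319}
scene {'mtx': [[436.3821, 0.0, 284.9243], [0.0, 436.3821, 221.3012], [0.0, 0.0, 1.0]], 'eye': [1.3198, -0.121, 0.6981], 'orientation': [-1.8277, -1.5249, 0.6744]}
top {'mtx': [[391.2024, 0.0, 277.7356], [0.0, 391.2024, 200.8925], [0.0, 0.0, 1.0]], 'eye': [0.4862, 0.01, 0.9926], 'orientation': [-2.1203, 2.164, -0.1115]}
wrist {'mtx': [[376.6194, 0.0, 284.1818], [0.0, 376.6194, 211.6007], [0.0, 0.0, 1.0]], 'mount': [[0.0003, -0.9595, -0.2818, 0.0721], [1.0, 0.0008, -0.0014, 0.0012], [0.0016, -0.2818, 0.9595, -0.1415], [0.0, 0.0, 0.0, 1.0]]}
```

View pics/top0.png

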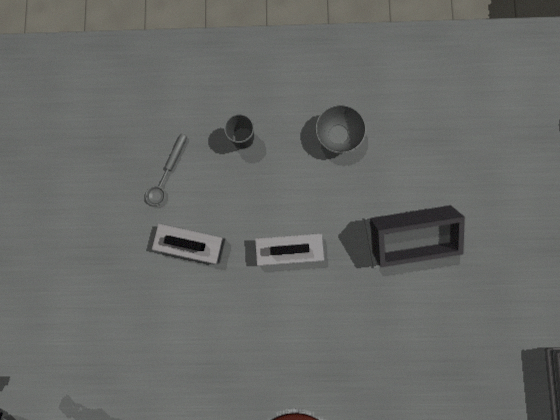

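View pics/scene0.png

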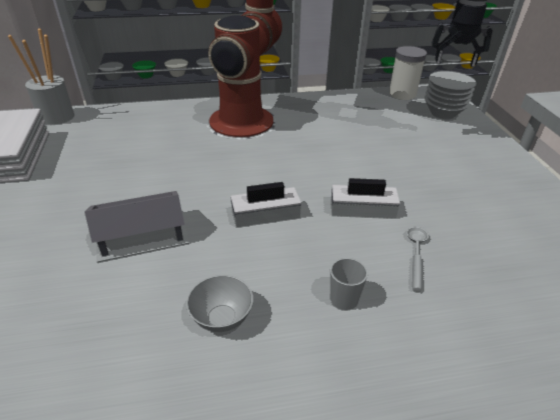

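View pics/wrist0.png

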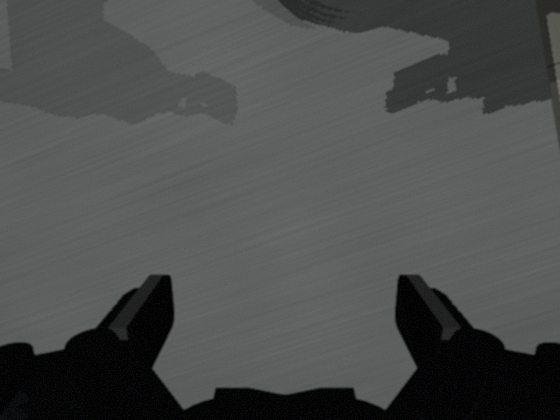

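```bash
cat > h.py <<'E'
import numpy as np,cv2
from scipy.spatial.transform import Rotation as R
def load(n): return np.load(f"pics/{n}.npy",allow_pickle=True).item()
def cast(d,uv,z):
    uv=np.atleast_2d(uv).astype(float); r=np.c_[uv,np.ones(len(uv))]@np.linalg.inv(d["mtx"]).T@R.from_rotvec(d["orientation"]).as_matrix().T
    e=np.array(d["eye"]); return e+r*((z-e[2])/r[:,2])[:,None]
def proj(d,P):
    p=(np.atleast_2d(P)-d["eye"])@R.from_rotvec(d["orientation"]).as_matrix(); p=p@np.array(d["mtx"]).T; return p[:,:2]/p[:,2:]
E
python3 - <<'E'
from h import *
d=load("top0"); im=d["pixels"]; g=im.mean(2)
m=(g>150).astype(np.uint8); m[:100]=0
cs,_=cv2.findContours(m,cv2.RETR_EXTERNAL,cv2.CHAIN_APPROX_NONE)
for c in cs:
    if cv2.contourArea(c)<400: continue
    b=cv2.boxPoints(cv2.minAreaRect(c)); w=cast(d,b,0.05); ctr=w.mean(0)
    e=w-np.roll(w,-1,0); L=np.linalg.norm(e,axis=1)
    print("lid",cv2.contourArea(c),b.round(1).tolist(),ctr.round(4),L.round(4))
    i=np.argmax(L); print(np.degrees(np.arctan2(e[i,1],e[i,0])))
m=(g<35).astype(np.uint8); m[:225]=0;m[262:]=0;m[:,:150]=0;m[:,330:]=0
cs,_=cv2.findContours(m,cv2.RETR_EXTERNAL,cv2.CHAIN_APPROX_NONE)
for c in cs:
    if cv2.contourArea(c)<100: continue
    b=cv2.boxPoints(cv2.minAreaRect(c)); w=cast(d,b,0.09); ctr=w.mean(0)
    e=w-np.roll(w,-1,0); L=np.linalg.norm(e,axis=1);i=np.argmax(L)
    print("fin",b.round(1).tolist(),ctr.round(4),L.round(4),np.degrees(np.arctan2(e[i,1],e[i,0])))
cv2.imwrite("pics/c1.png",cv2.convertScaleAbs(cv2.resize(im[190:280,345:480,::-1],None,fx=5.8,fy=5.8,interpolation=cv2.INTER_CUBIC),alpha=1.8))
cv2.imwrite("pics/b1.png",cv2.resize(im[215:275,140:340,::-1],None,fx=4,fy=4,interpolation=cv2.INTER_CUBIC))
d=load("scene0");cv2.imwrite("pics/c2.png",cv2.convertScaleAbs(cv2.resize(d["pixels"][180:265,75:200,::-1],None,fx=6,fy=6,interpolation=cv2.INTER_CUBIC),alpha=1.8))
E
```

```text
fin [[270.3999938964844, 247.0], [307.8999938964844, 243.89999389648438], [308.5, 251.5], [271.1000061035156, 254.6999969482422]] [0.4919 0.0074 0.09  ] [0.0862 0.0173 0.086  0.0174] 93.6432263143935
fin [[163.39999389648438, 242.60000610351562], [165.1999969482422, 234.8000030517578], [204.8000030517578, 243.60000610351562], [203.0, 251.39999389648438]] [0.5107 0.2505 0.09  ] [0.0184 0.0951 0.0183 0.0948] 76.57181119718047
```

View pics/c1.png

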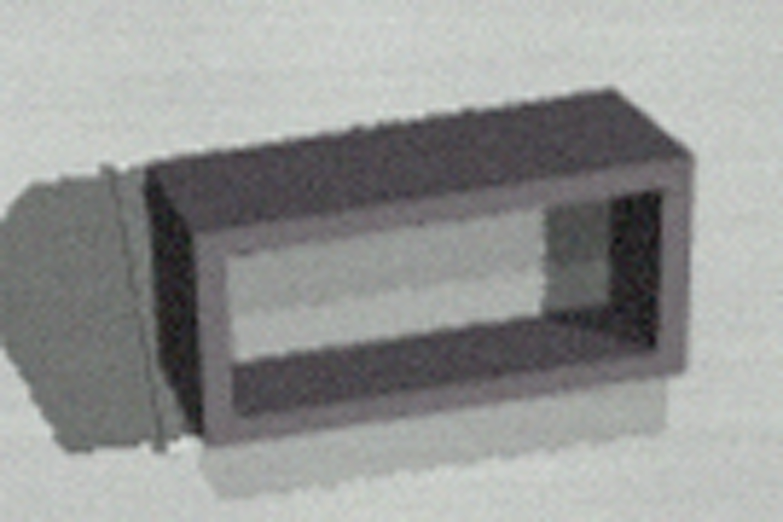

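View pics/c2.png

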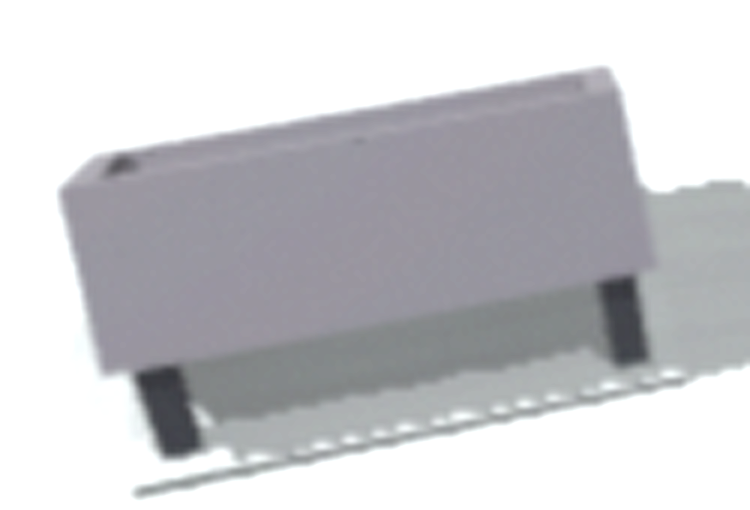

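View pics/b1.png

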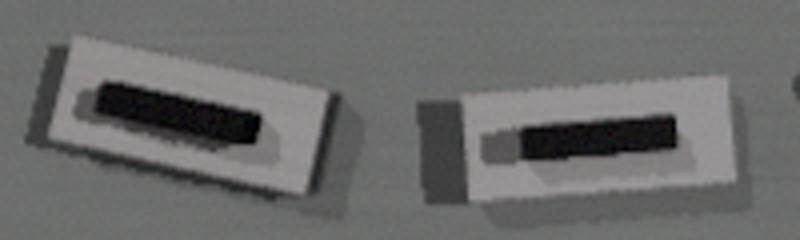

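```bash
python3 - <<'E'
from h import *
d=load("top0"); im=d["pixels"]; g=im.mean(2)
print(g[240,150:230:4].round(),g[262,255:330:5].round())
def c(p): return (np.array(p,float)+0.5)/5.8-0.5+[345,190]
o=c([(192,238),(693,158),(686,372),(205,443)]); i=c([(228,255),(662,192),(655,352),(235,415)])
P=np.vstack([cast(d,o[:2],.11625),cast(d,o[2:],.06775),cast(d,i[:2],.11025),cast(d,i[2:],.07375)])
print(P.round(4)); print("ctr",P[:4].mean(0),P[4:].mean(0))
for a,b in [(1,0),(2,3),(5,4),(6,7)]: v=P[b]-P[a]; print(np.degrees(np.arctan2(v[1],v[0])),np.linalg.norm(v))
for a,b in [(1,2),(0,3),(5,6),(4,7)]: print(np.linalg.norm(P[a]-P[b]))
def rep(c,z):
    b=cv2.boxPoints(cv2.minAreaRect(c)); w=cast(d,b,z); e=w-np.roll(w,-1,0); L=np.linalg.norm(e,axis=1);k=np.argmax(L)
    print(w.mean(0).round(4),L.round(4),np.degrees(np.arctan2(e[k,1],e[k,0])))
for T in (125,):
  for x0,x1 in((140,240),(245,335)):
    m=np.zeros(g.shape,np.uint8); m[215:275,x0:x1]=g[215:275,x0:x1]>T
    cs,_=cv2.findContours(m,0,1); rep(max(cs,key=cv2.contourArea),.05)
# scene cross-check
s=load("scene0")
for yaw,in ((0,),): print(proj(s,P[:4]).round(1))
E
```

```text
[ 66. 120. 144.  84.  12.  12.  22.  21.  17.  18.  71. 120. 144. 145.
 143. 138. 145. 145.  64.  94.] [ 62. 146. 149. 149. 148. 149. 148. 127. 131. 113.  98.  94.  93.  93.
  92.]
[[ 0.5292 -0.1894  0.1162]
 [ 0.556  -0.3814  0.1162]
 [ 0.4743 -0.3935  0.0677]
 [ 0.4498 -0.2014  0.0677]
 [ 0.5227 -0.2042  0.1102]
 [ 0.5436 -0.3713  0.1102]
 [ 0.4825 -0.3794  0.0737]
 [ 0.4608 -0.2124  0.0737]]
ctr [ 0.50233378 -0.29142319  0.092     ] [ 0.50240283 -0.29181487  0.092     ]
97.92331847841963 0.19384885897245088
97.29049697869131 0.19367772057588264
97.11848155142502 0.16835355114035527
97.41808007996848 0.1683184393813691
0.09571128444901816
0.0938751162322697
0.07161607902008077
0.07237493546693016
[0.512  0.2549 0.05  ] [0.0634 0.1596 0.0628 0.1583] 76.49457600811922
[0.4931 0.0081 0.05  ] [0.16   0.0638 0.1586 0.064 ] 93.25587633805375
[[180.  193.3]
 [ 85.8 210. ]
 [ 91.4 204.6]
 [177.3 190.2]]
```

```bash
cat >> h.py <<'E'
def Rt(yaw_x,tilt=None):
    pass
def frame(x=None,y=None,z=None):
    z=np.array(z,float)/np.linalg.norm(z); y=np.array(y,float); y=y-z*(y@z); y/=np.linalg.norm(y)
    return np.c_[np.cross(y,z),y,z]
def delta(s,pos,Rm):
    R0=R.from_rotvec(s["orientation"]); dp=R0.inv().apply(np.array(pos)-s["ee_pos"])*1000
    return dp.round(1),(R0.inv()*R.from_matrix(Rm)).as_rotvec().round(4)
def boxgrip(yawdeg,sgn=1):
    a=np.radians(yawdeg); return frame(y=sgn*np.array([np.cos(a),np.sin(a),0]),z=[0,0,-1])
E
python3 - <<'E'
from plant import env
from h import *
s=env.get_state(); print(R.from_rotvec(s["orientation"]).as_matrix().round(3))
for nm,p,yaw in (("Q",(.4925,.0078,.15),3.4),("P",(.5113,.2527,.15),-13.5)):
  for sg in (1,-1): print(nm,sg,*delta(s,p,boxgrip(yaw,sg)))
E
```

```text
[[-0.937  0.349 -0.001]
 [ 0.349  0.937 -0.001]
 [ 0.    -0.002 -1.   ]]
Q 1 [-458.8 -445.    81. ] [-1.5000e-03  8.0000e-04  1.1546e+00]
Q -1 [-458.8 -445.    81. ] [-9.000e-04 -1.700e-03 -1.987e+00]
P 1 [-390.9 -209.    80.6] [-1.4000e-03  1.0000e-03  1.4496e+00]
P -1 [-390.9 -209.    80.6] [-1.100e-03 -1.500e-03 -1.692e+00]
```

Emit:
send_rows(rows=[{"hand": 0,"dp": [-58,-56,6],"twist": [0,0,0.12]},{"hand": 0,"dp": [-87,-83,9],"twist": [0,0,0.24]},{"hand": 0,"dp": [-115,-111,12],"twist": [0,0,0.36]},{"hand": 0,"dp": [-143,-139,15],"twist": [0,0,0.48]},{"hand": 0,"dp": [-172,-167,20],"twist": [0,0,0.6]},{"hand": 0,"dp": [-200,-195,25],"twist": [0,0,0.72]},{"hand": 0,"dp": [-230,-223,30],"twist": [0,0,0.84]},{"hand": 0,"dp": [-260,-252,35],"twist": [0,0,0.96]}])

```text
clock: 0.82
ee_pos: [0.3605, 0.284, 0.1989]
orientation: [1.928, 2.479, -0.002]
ft_force: [0.3, -1.6, -0.2]
opening: 1.003
```

```bash
python3 - <<'E'
from plant import env
from h import *
s=env.get_state(); print(s["clock"],s["ee_pos"],s["joint_positions"].round(3))
print(*delta(s,(.4925,.0078,.17),boxgrip(3.4)))
E
```

```text
0.8167 [0.36054244 0.2839993  0.19891425] [ 5.050e-01 -3.410e-01  2.021e+00 -1.000e-03  1.463e+00  2.570e-01]
[-300.1   59.9   29.2] [-0.0007  0.0013  0.1894]
```

Emit:
send_rows(rows=[{"hand": 0,"dp": [-40,8,4],"twist": [0,0,0.05]},{"hand": 0,"dp": [-80,16,8],"twist": [0,0,0.1]},{"hand": 0,"dp": [-120,24,12],"twist": [0,0,0.15]},{"hand": 0,"dp": [-160,32,16],"twist": [0,0,0.189]},{"hand": 0,"dp": [-200,40,20],"twist": [0,0,0.189]},{"hand": 0,"dp": [-240,48,24],"twist": [0,0,0.189]},{"hand": 0,"dp": [-275,55,27],"twist": [0,0,0.189]},{"hand": 0,"dp": [-300,60,29],"twist": [0,0,0.189]}])

```text
clock: 1.48
ee_pos: [0.493, 0.0051, 0.1697]
orientation: [2.156, 2.284, -0.003]
ft_force: [-0.3, 0.7, 0.3]
opening: 1.001
```

Emit:
send_rows(rows=[{"hand": 0,"dp": [0,0,0],"twist": [0,0,0]},{"hand": 0,"dp": [0,0,0],"twist": [0,0,0]}])

```text
clock: 1.65
ee_pos: [0.4929, 0.004, 0.1691]
orientation: [-2.16, -2.281, 0.004]
ft_force: [-0.4, 0.4, 0.3]
opening: 1.0
```

```bash
python3 - <<'E'
from plant import env,cams
from h import *
s=env.get_state(); print(s["clock"],s["ee_pos"],s["joint_positions"].round(3),s["ft_force"])
print(*delta(s,(.4925,.0078,.17),boxgrip(3.4)))
d=cams.get_image("wrist"); d["state"]=s; np.save("pics/w1.npy",d,allow_pickle=True); cv2.imwrite("pics/w1.png",d["pixels"][:,:,::-1])
E
```

```text
1.65 [0.49287041 0.00395934 0.16906839] [-0.142 -0.223  1.977 -0.002  1.39  -0.196] [-0.38037598  0.42062175  0.272152  ]
[ 3.9 -0.2 -0.9] [-0.0024  0.0013 -0.0049]
```

View pics/w1.png

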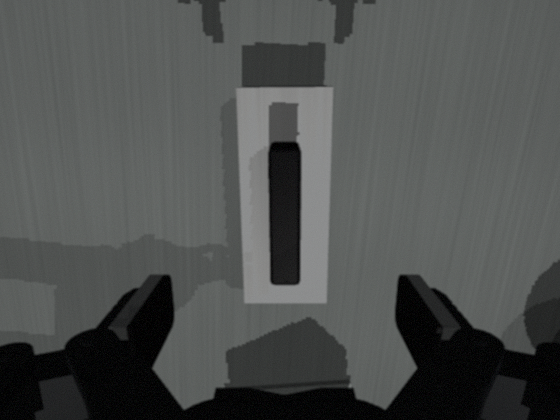

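```bash
cat >> h.py <<'E'
def wristcam(d):
    s=d["state"]; T=np.eye(4); T[:3,:3]=R.from_rotvec(s["orientation"]).as_matrix(); T[:3,3]=s["ee_pos"]
    C=T@np.array(d["mount"]); return dict(mtx=d["mtx"],eye=C[:3,3],orientation=R.from_matrix(C[:3,:3]).as_rotvec())
E
python3 - <<'E'
from h import *
d=load("w1"); w=wristcam(d)
L=cast(w,[(237,88),(333,88),(327,303),(245,303)],.05); print(L.round(4),L.mean(0))
F=cast(w,[(269,143),(300,143),(300,285),(271,285)],.09); print(F.round(4),F.mean(0))
e=(L[0]+L[1]-L[2]-L[3]);print(np.degrees(np.arctan2(e[1],e[0])))
print(*delta(d["state"],(.4925,.0078,.058),boxgrip(3.4)))
E
```

```text
[[ 0.4571  0.0826  0.05  ]
 [ 0.5201  0.0861  0.05  ]
 [ 0.53   -0.0724  0.05  ]
 [ 0.4664 -0.076   0.05  ]] [0.49342101 0.00506464 0.05      ]
[[ 0.4812  0.0525  0.09  ]
 [ 0.4991  0.0535  0.09  ]
 [ 0.5052 -0.0374  0.09  ]
 [ 0.4864 -0.0385  0.09  ]] [0.49296323 0.00750973 0.09      ]
93.45251572555775
[4.000e+00 1.000e-01 1.111e+02] [-0.0024  0.0013 -0.0049]
```

Emit:
send_rows(rows=[{"hand": 0,"dp": [3,0,35],"twist": [0,0,0]},{"hand": 0,"dp": [3,0,65],"twist": [0,0,0]},{"hand": 0,"dp": [3,0,90],"twist": [0,0,0]},{"hand": 0,"dp": [3,0,105],"twist": [0,0,0]},{"hand": 0,"dp": [3,0,110],"twist": [0,0,0]},{"hand": 0.3,"dp": [3,0,111],"twist": [0,0,0]},{"hand": 0.6,"dp": [3,0,111],"twist": [0,0,0]},{"hand": 1,"dp": [3,0,111],"twist": [0,0,0]}], grip_force=90)

```text
clock: 2.37
ee_pos: [0.4934, 0.0083, 0.0599]
orientation: [2.156, 2.283, -0.001]
ft_force: [-0.3, 0.3, -0.3]
opening: 0.604
```

Emit:
send_rows(rows=[{"hand": 1,"dp": [0,0,0],"twist": [0,0,0]},{"hand": 1,"dp": [0,0,0],"twist": [0,0,0]},{"hand": 1,"dp": [0,0,0],"twist": [0,0,0]},{"hand": 1,"dp": [0,0,0],"twist": [0,0,0]}])

```text
clock: 2.7
ee_pos: [0.4941, 0.0082, 0.0614]
orientation: [2.156, 2.282, 0.001]
ft_force: [-2.7, 0.4, 6.2]
opening: 0.217
```

Emit:
send_rows(rows=[{"hand": 1,"dp": [0,0,-10],"twist": [0,0,0]},{"hand": 1,"dp": [0,0,-30],"twist": [0,0,0]},{"hand": 1,"dp": [0,0,-55],"twist": [0,0,0]},{"hand": 1,"dp": [0,0,-80],"twist": [0,0,0]},{"hand": 1,"dp": [0,0,-105],"twist": [0,0,0]},{"hand": 1,"dp": [0,0,-125],"twist": [0,0,0]},{"hand": 1,"dp": [0,0,-130],"twist": [0,0,0]},{"hand": 1,"dp": [0,0,-130],"twist": [0,0,0]}])

```text
clock: 3.37
ee_pos: [0.4945, 0.0083, 0.1928]
orientation: [2.154, 2.28, 0.004]
ft_force: [0.7, 0.1, -6.2]
opening: 0.219
```

Emit:
send_rows(rows=[{"hand": 1,"dp": [0,0,0],"twist": [0,0,0]},{"hand": 1,"dp": [0,0,0],"twist": [0,0,0]},{"hand": 1,"dp": [0,0,0],"twist": [0,0,0]}])

```text
clock: 3.62
ee_pos: [0.4933, 0.0085, 0.1905]
orientation: [2.156, 2.282, 0.0]
ft_force: [-0.0, 0.7, -6.2]
opening: 0.218
```

```bash
python3 - <<'E'
from plant import env,cams
from h import *
s=env.get_state(); print(s)
d=cams.get_image("wrist"); d["state"]=s; np.save("pics/w2.npy",d,allow_pickle=True); cv2.imwrite("pics/w2.png",d["pixels"][:,:,::-1])
E
```

```text
{'clock': 3.6167, 'joint_positions': array([-1.33187615e-01, -2.43147422e-01,  1.95724692e+00, -9.83505966e-04,
        1.42579159e+00, -1.89791026e-01]), 'dq': array([ 1.20668879e-03, -7.59959683e-04, -6.62786327e-03, -9.77657233e-04,
        6.46361765e-05,  9.48902123e-04]), 'tau': array([ 1.11453162e-03, -2.89788526e+01, -4.01026905e+01, -8.51921760e-02,
       -4.09502489e-02, -4.98638656e-04]), 'ee_pos': array([0.49329431, 0.00849662, 0.19053717]), 'orientation': array([2.15618942e+00, 2.28214932e+00, 3.20465520e-04]), 'ft_force': array([-0.0150053 ,  0.7168977 , -6.22764799]), 'moment': array([ 0.12456748,  0.01108541, -0.0236192 ]), 'opening': 0.218488586774836}
```

View pics/w2.png

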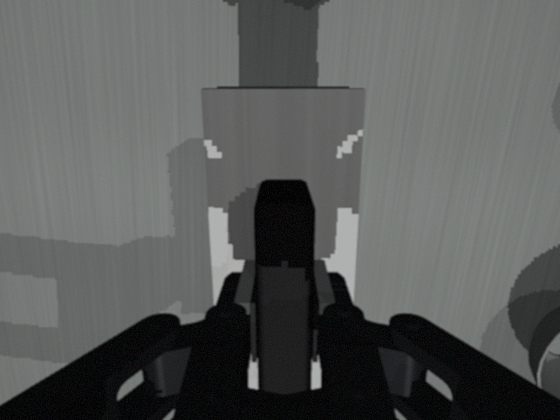

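Emit:
send_rows(rows=[{"hand": 1,"dp": [0,0,0],"twist": [0,0.09,0]},{"hand": 1,"dp": [0,0,0],"twist": [0,0.18,0]},{"hand": 1,"dp": [0,0,0],"twist": [0,0.27,0]},{"hand": 1,"dp": [0,0,0],"twist": [0,0.36,0]},{"hand": 1,"dp": [0,0,0],"twist": [0,0.36,0]},{"hand": 1,"dp": [0,0,0],"twist": [0,0.36,0]},{"hand": 1,"dp": [0,0,0],"twist": [0,0.36,0]},{"hand": 1,"dp": [0,0,0],"twist": [0,0.36,0]}])

```text
clock: 4.33
ee_pos: [0.4934, 0.009, 0.1908]
orientation: [-1.964, -2.082, -0.357]
ft_force: [0.0, -0.2, -5.0]
opening: 0.218
```

```bash
python3 - <<'E'
from plant import env
from h import *
s=env.get_state(); M=R.from_rotvec(s["orientation"]).as_matrix(); print(M.round(3),s["ft_force"],s["moment"],M.T@s["moment"],s["ee_pos"])
E
```

```text
[[-0.055  0.998 -0.018]
 [ 0.935  0.058  0.349]
 [ 0.35   0.002 -0.937]] [ 0.04731817 -0.16571579 -5.01093281] [-4.41693423e-01  1.90850907e-03  9.41230334e-05] [ 0.02607366 -0.44084147  0.00870013] [0.49341291 0.00899692 0.19080754]
```

Emit:
send_rows(rows=[{"hand": 1,"dp": [0,0,0],"twist": [0,-0.12,0]},{"hand": 1,"dp": [0,0,0],"twist": [0,-0.24,0]},{"hand": 1,"dp": [0,0,0],"twist": [0,-0.36,0]},{"hand": 1,"dp": [0,0,0],"twist": [0,-0.48,0]},{"hand": 1,"dp": [0,0,0],"twist": [0,-0.6,0]},{"hand": 1,"dp": [0,0,0],"twist": [0,-0.72,0]},{"hand": 1,"dp": [0,0,0],"twist": [0,-0.72,0]},{"hand": 1,"dp": [0,0,0],"twist": [0,-0.72,0]}])

```text
clock: 5.0
ee_pos: [0.493, 0.0115, 0.1903]
orientation: [1.957, 2.082, -0.355]
ft_force: [-0.3, 0.1, -5.0]
opening: 0.22
```

Emit:
send_rows(rows=[{"hand": 1,"dp": [0,0,0],"twist": [0,0,0]},{"hand": 1,"dp": [0,0,0],"twist": [0,0,0]},{"hand": 1,"dp": [0,0,0],"twist": [0,0,0]}])

```text
clock: 5.25
ee_pos: [0.4931, 0.0107, 0.1907]
orientation: [1.959, 2.081, -0.354]
ft_force: [0.2, -0.4, -5.5]
opening: 0.213
```

```bash
python3 - <<'E'
from plant import env
from h import *
s=env.get_state(); M=R.from_rotvec(s["orientation"]).as_matrix(); print(M.round(3),s["ft_force"],s["moment"],M.T@s["moment"],s["ee_pos"])
E
```

```text
[[-0.056  0.998  0.023]
 [ 0.935  0.06  -0.351]
 [-0.352  0.002 -0.936]] [ 0.18181564 -0.39916231 -5.46471396] [ 0.46423235  0.01254234 -0.02706959] [-0.00475165  0.46409266  0.03157805] [0.49312885 0.01074335 0.19070183]
```

Emit:
send_rows(rows=[{"hand": 1,"dp": [0,0,0],"twist": [0,0.12,0]},{"hand": 1,"dp": [0,0,0],"twist": [0,0.24,0]},{"hand": 1,"dp": [0,0,0],"twist": [0,0.36,0]},{"hand": 1,"dp": [0,0,0],"twist": [0,0.48,0]},{"hand": 1,"dp": [0,0,0],"twist": [0,0.6,0]},{"hand": 1,"dp": [0,0,0],"twist": [0,0.72,0]},{"hand": 1,"dp": [0,0,0],"twist": [0,0.72,0]},{"hand": 1,"dp": [0,0,0],"twist": [0,0.72,0]}])

```text
clock: 5.92
ee_pos: [0.4931, 0.0082, 0.1902]
orientation: [-1.965, -2.079, -0.356]
ft_force: [-0.1, 0.5, -5.5]
opening: 0.223
```

Emit:
send_rows(rows=[{"hand": 1,"dp": [0,0,0],"twist": [0,-0.12,0]},{"hand": 1,"dp": [0,0,0],"twist": [0,-0.24,0]},{"hand": 1,"dp": [0,0,0],"twist": [0,-0.36,0]},{"hand": 1,"dp": [0,0,0],"twist": [0,-0.48,0]},{"hand": 1,"dp": [0,0,0],"twist": [0,-0.6,0]},{"hand": 1,"dp": [0,0,0],"twist": [0,-0.72,0]},{"hand": 1,"dp": [0,0,0],"twist": [0,-0.72,0]},{"hand": 1,"dp": [0,0,0],"twist": [0,-0.72,0]}])

```text
clock: 6.58
ee_pos: [0.4928, 0.0105, 0.19]
orientation: [1.959, 2.081, -0.356]
ft_force: [0.5, -0.8, -6.0]
opening: 0.212
```

```bash
python3 - <<'E'
from plant import env
from h import *
s=env.get_state(); print(s["ft_force"],s["moment"],s["ee_pos"],*delta(s,(.4934,.0083,.19),boxgrip(3.2)))
E
```

```text
[ 0.54204669 -0.83604838 -6.03196918] [ 0.45147332  0.01210567 -0.00378439] [0.49279458 0.01048677 0.19001995] [-2.1  0.5  0.8] [0.0013 0.3602 0.0045]
```

Emit:
send_rows(rows=[{"hand": 1,"dp": [-2,0,0],"twist": [0,0.12,0]},{"hand": 1,"dp": [-2,0,0],"twist": [0,0.24,0]},{"hand": 1,"dp": [-2,0,0],"twist": [0,0.36,0]},{"hand": 1,"dp": [-2,0,0],"twist": [0,0.36,0]},{"hand": 1,"dp": [-2,0,0],"twist": [0,0.36,0]},{"hand": 1,"dp": [-2,0,0],"twist": [0,0.36,0]}])

```text
clock: 7.08
ee_pos: [0.4929, 0.0079, 0.1909]
orientation: [2.154, 2.285, -0.001]
ft_force: [-0.4, 0.3, -5.1]
opening: 0.219
```

```bash
python3 - <<'E'
from plant import env
from h import *
s=env.get_state(); print(s["ft_force"],s["moment"],s["ee_pos"],*delta(s,(.4934,.0083,.0615),boxgrip(3.2)))
E
```

```text
[-0.402269    0.30724698 -5.06806891] [-0.04973341 -0.0005355   0.01645167] [0.49288996 0.00794479 0.19093016] [  0.5   0.4 129.4] [0.0008 0.0017 0.0033]
```

Emit:
send_rows(rows=[{"hand": 1,"dp": [0,0,30],"twist": [0,0,0]},{"hand": 1,"dp": [0,0,60],"twist": [0,0,0]},{"hand": 1,"dp": [0,0,85],"twist": [0,0,0]},{"hand": 1,"dp": [0,0,105],"twist": [0,0,0]},{"hand": 1,"dp": [0,0,117],"twist": [0,0,0]},{"hand": 1,"dp": [0,0,124],"twist": [0,0,0]},{"hand": 1,"dp": [0,0,128],"twist": [0,0,0]},{"hand": 1,"dp": [0,0,129],"twist": [0,0,0]}])

```text
clock: 7.75
ee_pos: [0.4934, 0.008, 0.0622]
orientation: [2.152, 2.285, -0.001]
ft_force: [-0.2, -0.3, -5.4]
opening: 0.218
```

Emit:
send_rows(rows=[{"hand": 1,"dp": [0,0,0],"twist": [0,0,0]},{"hand": 1,"dp": [0,0,0],"twist": [0,0,0]}])

```text
clock: 7.92
ee_pos: [0.4947, 0.008, 0.0638]
orientation: [2.15, 2.284, 0.002]
ft_force: [0.1, -0.4, -5.0]
opening: 0.22
```

Emit:
send_rows(rows=[{"hand": 1,"dp": [0,0,2],"twist": [0,0,0]},{"hand": 1,"dp": [0,0,3],"twist": [0,0,0]},{"hand": 1,"dp": [0,0,3],"twist": [0,0,0]},{"hand": 1,"dp": [0,0,3],"twist": [0,0,0]}])

```text
clock: 8.25
ee_pos: [0.4954, 0.0078, 0.0614]
orientation: [2.15, 2.283, 0.003]
ft_force: [0.2, -0.8, -3.2]
opening: 0.221
```

Emit:
send_rows(rows=[{"hand": 1,"dp": [0,0,1],"twist": [0,0,0]},{"hand": 1,"dp": [0,0,1],"twist": [0,0,0]},{"hand": 0.7,"dp": [0,0,1],"twist": [0,0,0]},{"hand": 0.3,"dp": [0,0,1],"twist": [0,0,0]},{"hand": 0,"dp": [0,0,1],"twist": [0,0,0]},{"hand": 0,"dp": [0,0,1],"twist": [0,0,0]},{"hand": 0,"dp": [0,0,1],"twist": [0,0,0]},{"hand": 0,"dp": [0,0,-10],"twist": [0,0,0]}])

```text
clock: 8.92
ee_pos: [0.4936, 0.008, 0.0696]
orientation: [2.152, 2.285, -0.001]
ft_force: [-1.2, 0.1, -1.1]
opening: 0.979
```

Emit:
send_rows(rows=[{"hand": 0,"dp": [0,0,-30],"twist": [0,0,0]},{"hand": 0,"dp": [0,0,-65],"twist": [0,0,0]},{"hand": 0,"dp": [0,0,-100],"twist": [0,0,0]},{"hand": 0,"dp": [0,0,-110],"twist": [0,0,0]},{"hand": 0,"dp": [0,0,-110],"twist": [0,0,0]},{"hand": 0,"dp": [0,0,-110],"twist": [0,0,0]}])

```text
clock: 9.42
ee_pos: [0.4936, 0.0082, 0.1802]
orientation: [2.151, 2.284, 0.001]
ft_force: [-0.7, -0.0, 0.0]
opening: 1.003
```

```bash
python3 - <<'E'
from plant import env,cams
from h import *
s=env.get_state(); print(s["clock"],s["ft_force"],s["moment"],s["ee_pos"],s["opening"],*delta(s,(.5113,.2527,.17),boxgrip(-13.5)))
d=cams.get_image("scene"); np.save("pics/s3.npy",d,allow_pickle=True); cv2.imwrite("pics/s3.png",d["pixels"][:,:,::-1])
E
```

```text
9.4167 [-0.7073106  -0.03814808  0.04859939] [-0.00925284 -0.02631245 -0.00376702] [0.49364832 0.00824453 0.18021739] 1.003205340952471 [243.   32.2   9.7] [0.0032 0.002  0.2956]
```

View pics/s3.png

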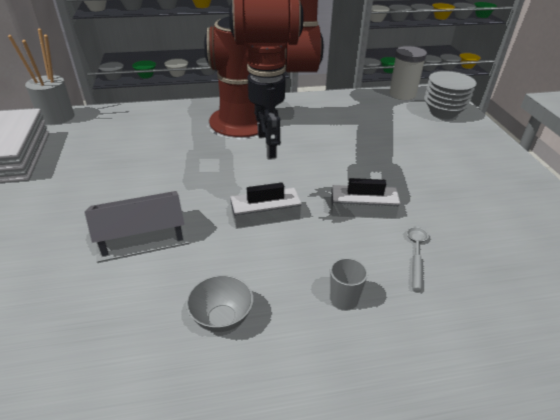

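The first box (near row 203, col 266) is back upright where it stood; it weighed about 5.5 N, so it holds the ball. Next, the other one.

Emit:
send_rows(rows=[{"hand": 0,"dp": [35,5,2],"twist": [0,0,0.05]},{"hand": 0,"dp": [70,9,4],"twist": [0,0,0.1]},{"hand": 0,"dp": [105,14,5],"twist": [0,0,0.15]},{"hand": 0,"dp": [140,19,6],"twist": [0,0,0.2]},{"hand": 0,"dp": [175,23,7],"twist": [0,0,0.25]},{"hand": 0,"dp": [208,28,8],"twist": [0,0,0.29]},{"hand": 0,"dp": [235,32,10],"twist": [0,0,0.296]},{"hand": 0,"dp": [243,32,10],"twist": [0,0,0.296]}])

```text
clock: 10.13
ee_pos: [0.5082, 0.2555, 0.1645]
orientation: [-2.463, -1.947, 0.009]
ft_force: [0.1, 0.3, -0.0]
opening: 1.003
```

Emit:
send_rows(rows=[{"hand": 0,"dp": [0,0,0],"twist": [0,0,0]},{"hand": 0,"dp": [0,0,0],"twist": [0,0,0]}])

```text
clock: 10.3
ee_pos: [0.5066, 0.255, 0.1618]
orientation: [-2.461, -1.948, 0.017]
ft_force: [0.5, -0.2, -0.2]
opening: 1.0
```

```bash
python3 - <<'E'
from plant import env,cams
from h import *
s=env.get_state(); print(s["clock"],s["ee_pos"],s["ft_force"])
print(*delta(s,(.5113,.2527,.058),boxgrip(-13.5)))
d=cams.get_image("wrist"); d["state"]=s; np.save("pics/w4.npy",d,allow_pickle=True); cv2.imwrite("pics/w4.png",d["pixels"][:,:,::-1])
w=wristcam(d)
g=d["pixels"].mean(2); m=np.zeros(g.shape,np.uint8); m[60:310,180:390]=g[60:310,180:390]>110
cs,_=cv2.findContours(m,0,1); c=max(cs,key=cv2.contourArea); h=cv2.convexHull(c); a=cv2.approxPolyDP(h,6,True)[:,0]; print(a.tolist()); L=cast(w,a,.05); print(L.round(4))
E
```

```text
10.3 [0.50656822 0.25498949 0.16177755] [ 0.48147182 -0.17662098 -0.24168301]
[ -0.4   6.  103.7] [-0.0088  0.0068  0.0038]
[[344, 91], [335, 309], [251, 309], [246, 92]]
[[0.5604 0.3223 0.05  ]
 [0.5246 0.1686 0.05  ]
 [0.4623 0.1829 0.05  ]
 [0.4992 0.336  0.05  ]]
```

View pics/w4.png

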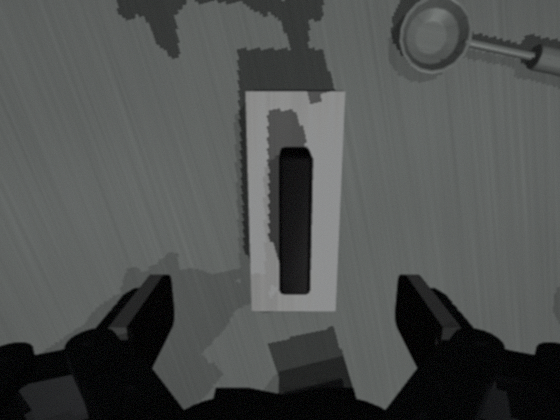

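Emit:
send_rows(rows=[{"hand": 0,"dp": [0,6,30],"twist": [-0.009,0.007,0.004]},{"hand": 0,"dp": [0,6,60],"twist": [-0.009,0.007,0.004]},{"hand": 0,"dp": [0,6,85],"twist": [-0.009,0.007,0.004]},{"hand": 0,"dp": [0,6,98],"twist": [-0.009,0.007,0.004]},{"hand": 0,"dp": [0,6,103],"twist": [-0.009,0.007,0.004]},{"hand": 0.3,"dp": [0,6,103],"twist": [-0.009,0.007,0.004]},{"hand": 0.6,"dp": [0,6,103],"twist": [-0.009,0.007,0.004]},{"hand": 1,"dp": [0,6,103],"twist": [-0.009,0.007,0.004]}])

```text
clock: 11.02
ee_pos: [0.5135, 0.2528, 0.0616]
orientation: [2.467, 1.942, 0.007]
ft_force: [0.6, -0.3, -0.1]
opening: 0.6
```

Emit:
send_rows(rows=[{"hand": 1,"dp": [0,0,0],"twist": [0,0,0]},{"hand": 1,"dp": [0,0,0],"twist": [0,0,0]},{"hand": 1,"dp": [0,0,0],"twist": [0,0,0]},{"hand": 1,"dp": [0,0,0],"twist": [0,0,0]}])

```text
clock: 11.35
ee_pos: [0.5143, 0.2534, 0.0632]
orientation: [2.467, 1.942, 0.011]
ft_force: [-1.5, 0.4, 6.4]
opening: 0.216
```

Emit:
send_rows(rows=[{"hand": 1,"dp": [0,0,-10],"twist": [0,0,0]},{"hand": 1,"dp": [0,0,-30],"twist": [0,0,0]},{"hand": 1,"dp": [0,0,-60],"twist": [0,0,0]},{"hand": 1,"dp": [0,0,-90],"twist": [0,0,0]},{"hand": 1,"dp": [0,0,-125],"twist": [0,0,0]},{"hand": 1,"dp": [0,0,-155],"twist": [0,0,0]},{"hand": 1,"dp": [0,0,-170],"twist": [0,0,0]},{"hand": 1,"dp": [0,0,-170],"twist": [0,0,0]}])

```text
clock: 12.02
ee_pos: [0.5152, 0.2537, 0.2387]
orientation: [2.464, 1.94, 0.024]
ft_force: [0.8, 0.4, -3.3]
opening: 0.218
```

Emit:
send_rows(rows=[{"hand": 1,"dp": [0,0,0],"twist": [0,0,0]},{"hand": 1,"dp": [0,0,0],"twist": [0,0,0]},{"hand": 1,"dp": [0,0,0],"twist": [0,0,0]}])

```text
clock: 12.27
ee_pos: [0.5142, 0.2533, 0.2364]
orientation: [2.465, 1.941, 0.018]
ft_force: [0.6, -1.2, -2.5]
opening: 0.218
```

```bash
python3 - <<'E'
from plant import env,cams
from h import *
s=env.get_state(); print(s["clock"],s["ee_pos"],s["ft_force"],s["moment"],s["joint_positions"])
print(R.from_rotvec(s["orientation"]).as_matrix().round(3))
E
```

```text
12.2667 [0.51418429 0.25333532 0.23639656] [ 0.55736484 -1.23611902 -2.52469062] [0.02303486 0.00280676 0.00320892] [ 3.28054095e-01 -8.13463551e-02  1.73711139e+00 -1.64363433e-04
  1.47345407e+00  5.64976863e-01]
[[ 0.235  0.972  0.012]
 [ 0.972 -0.235  0.004]
 [ 0.006  0.011 -1.   ]]
```

```bash
cat >> h.py <<'E'
PC=np.array([.5024,-.2916,.092]); PSI=np.radians(7.4)
def pk(psi=PSI):
    c,s=np.cos(psi),np.sin(psi); H=np.array([c,s,0]); zp=np.array([-.5*c,-.5*s,np.cos(np.pi/6)]); yp=np.array([-s,c,0]); return np.c_[np.cross(yp,zp),yp,zp]
def ptgt(v,psi=PSI,pc=PC):
    B=pk(psi); return pc+B@np.array(v), frame(y=B[:,0],z=-B[:,2])
E
python3 - <<'E'
from plant import env,cams
from h import *
s=env.get_state(); p,M=ptgt([0,-.015,.10]); print(p,M.round(3))
print(*delta(s,(.46,-.05,.27),M)); print(*delta(s,p,M))
E
```

```text
[ 0.45474838 -0.31291485  0.17860254] [[-0.129  0.859  0.496]
 [ 0.992  0.112  0.064]
 [ 0.     0.5   -0.866]]
[-307.4   18.9  -35.4] [-0.5061  0.0914 -0.3586]
[-564.7   74.5   54.9] [-0.5061  0.0914 -0.3586]
```

Emit:
send_rows(rows=[{"hand": 1,"dp": [-30,2,-10],"twist": [0,0,-0.05]},{"hand": 1,"dp": [-68,4,-20],"twist": [-0.05,0.01,-0.1]},{"hand": 1,"dp": [-106,6,-30],"twist": [-0.12,0.02,-0.15]},{"hand": 1,"dp": [-144,9,-35],"twist": [-0.2,0.04,-0.2]},{"hand": 1,"dp": [-182,12,-35],"twist": [-0.28,0.05,-0.25]},{"hand": 1,"dp": [-220,15,-35],"twist": [-0.36,0.07,-0.3]},{"hand": 1,"dp": [-260,17,-35],"twist": [-0.44,0.08,-0.34]},{"hand": 1,"dp": [-300,19,-35],"twist": [-0.5,0.09,-0.36]}])

```text
clock: 12.93
ee_pos: [0.4602, -0.0432, 0.2671]
orientation: [1.808, 2.069, 0.547]
ft_force: [-0.2, -0.9, -3.5]
opening: 0.216
```

```bash
python3 - <<'E'
from plant import env,cams
from h import *
s=env.get_state(); p,M=ptgt([0,-.015,.115]); print(s["ee_pos"],s["joint_positions"].round(3),s["ft_force"])
print(*delta(s,p,M))
E
```

```text
[ 0.46016379 -0.04323043  0.2671172 ] [-0.416 -0.768  2.239  0.277  1.229 -0.584] [-0.15372522 -0.89524651 -3.49204774]
[-266.4  -80.1   41.7] [-0.0056 -0.0013  0.0049]
```

Emit:
send_rows(rows=[{"hand": 1,"dp": [-35,-5,2],"twist": [0,0,0]},{"hand": 1,"dp": [-72,-15,6],"twist": [0,0,0]},{"hand": 1,"dp": [-110,-27,12],"twist": [0,0,0]},{"hand": 1,"dp": [-148,-40,18],"twist": [-0.005,0,0.005]},{"hand": 1,"dp": [-186,-52,25],"twist": [-0.005,0,0.005]},{"hand": 1,"dp": [-222,-64,32],"twist": [-0.005,0,0.005]},{"hand": 1,"dp": [-250,-75,38],"twist": [-0.005,0,0.005]},{"hand": 1,"dp": [-266,-80,42],"twist": [-0.005,0,0.005]}])

```text
clock: 13.6
ee_pos: [0.4451, -0.3154, 0.187]
orientation: [1.819, 2.062, 0.552]
ft_force: [0.1, 0.3, -4.5]
opening: 0.219
```

Emit:
send_rows(rows=[{"hand": 1,"dp": [0,0,0],"twist": [0,0,0]},{"hand": 1,"dp": [0,0,0],"twist": [0,0,0]},{"hand": 1,"dp": [0,0,0],"twist": [0,0,0]}])

```text
clock: 13.85
ee_pos: [0.4446, -0.3142, 0.1854]
orientation: [1.822, 2.064, 0.554]
ft_force: [0.6, 0.1, -3.3]
opening: 0.215
```

```bash
python3 - <<'E'
from plant import env,cams
from h import *
s=env.get_state(); p,M=ptgt([0,-.015,.115]); print(s["clock"],s["ee_pos"],s["joint_positions"].round(3),s["ft_force"])
print(*delta(s,p,M))
d=cams.get_image("wrist"); d["state"]=s; np.save("pics/w5.npy",d,allow_pickle=True); cv2.imwrite("pics/w5.png",cv2.convertScaleAbs(d["pixels"][:,:,::-1],alpha=1.6))
d=cams.get_image("scene"); np.save("pics/s5.npy",d,allow_pickle=True); cv2.imwrite("pics/s5.png",d["pixels"][:,:,::-1])
E
```

```text
13.85 [ 0.44460159 -0.31417525  0.18535706] [-0.99  -0.311  2.083  0.505  1.182 -1.265] [ 0.55001168  0.10827961 -3.29670356]
[ 0.   5.5 -4.1] [-0.0068 -0.0063 -0.0061]
```

View pics/w5.png

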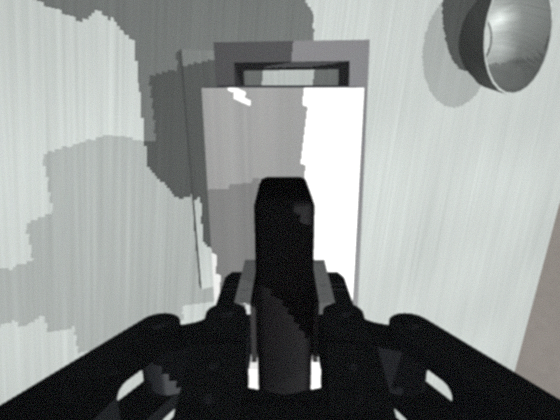

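View pics/s5.png

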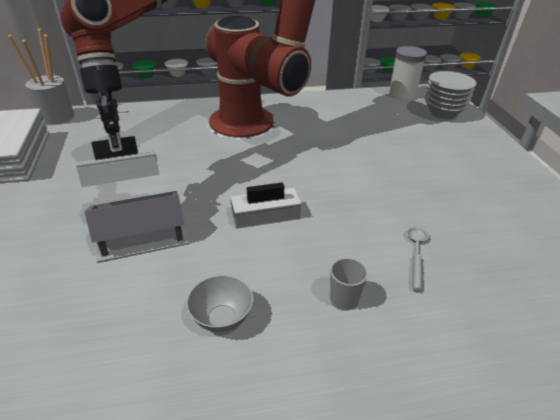

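```bash
python3 - <<'E'
from h import *
d=load("w5"); c=d["pixels"][25:125,185:385,::-1]
cv2.imwrite("pics/w5c.png",cv2.convertScaleAbs(cv2.resize(c,None,fx=4,fy=4,interpolation=cv2.INTER_CUBIC),alpha=2.2))
E
```

```text
(no output)
```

View pics/w5c.png

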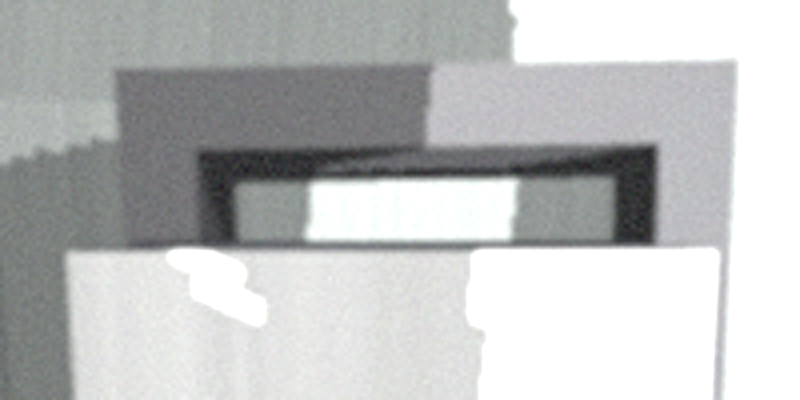

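```bash
cat >> h.py <<'E'
def castp(cam,uv,p0,n):
    uv=np.atleast_2d(uv).astype(float); r=np.c_[uv,np.ones(len(uv))]@np.linalg.inv(cam["mtx"]).T@R.from_rotvec(cam["orientation"]).as_matrix().T
    e=np.array(cam["eye"]); return e+r*(((np.array(p0)-e)@n)/(r@n))[:,None]
E
python3 - <<'E'
from h import *
d=load("w5"); s=d["state"]; w=wristcam(d); M=R.from_rotvec(s["orientation"]).as_matrix(); t=s["ee_pos"]
B=pk()
X=castp(w,[(214.25,42.75),(369.25,40.25),(234.25,63.5),(349.25,61.75)],PC,B[:,2])
print("in pocket frame est",((X-PC)@B*1000).round(1)); 
print("in tool",((X-t)@M*1000).round(1))
L=castp(w,[(201.5,87.5),(364.75,86.75)],t+M[:,2]*.0132,M[:,2]); print("lid in tool",((L-t)@M*1000).round(1))
print("tool ax vs pocket",(B.T@M).round(4))
E
```

```text
in pocket frame est [[-49.5  93.2   0. ]
 [ 46.3  94.    0. ]
 [-37.6  81.1   0. ]
 [ 34.5  81.7   0. ]]
in tool [[107.2 -44.  111.9]
 [108.6  51.9 111.3]
 [ 95.2 -32.  111.8]
 [ 96.2  40.2 111.3]]
lid in tool [[ 77.7 -32.8  13.2]
 [ 78.   30.9  13.2]]
tool ax vs pocket [[ 0.0061  1.     -0.0067]
 [ 1.     -0.0061  0.0064]
 [ 0.0063 -0.0068 -1.    ]]
```

Emit:
send_rows(rows=[{"hand": 1,"dp": [7,2,5],"twist": [-0.007,-0.006,-0.008]},{"hand": 1,"dp": [14,5,15],"twist": [-0.007,-0.006,-0.008]},{"hand": 1,"dp": [14,5,25],"twist": [-0.007,-0.006,-0.008]},{"hand": 1,"dp": [14,5,33],"twist": [-0.007,-0.006,-0.008]},{"hand": 1,"dp": [14,5,38],"twist": [-0.007,-0.006,-0.008]},{"hand": 1,"dp": [14,5,41],"twist": [-0.007,-0.006,-0.008]},{"hand": 1,"dp": [14,5,41],"twist": [-0.007,-0.006,-0.008]},{"hand": 1,"dp": [14,5,41],"twist": [-0.007,-0.006,-0.008]}])

```text
clock: 14.62
ee_pos: [0.468, -0.2971, 0.1536]
orientation: [1.805, 2.062, 0.551]
ft_force: [0.2, -0.7, -3.0]
opening: 0.219
```

```bash
python3 - <<'E'
from plant import env,cams
from h import *
s=env.get_state(); print(s["clock"],s["ee_pos"],s["ft_force"])
B=pk(); print("TCP in pocket(top)",((s["ee_pos"]-PC)@B*1000).round(1)); print((B.T@R.from_rotvec(s["orientation"]).as_matrix()).round(4))
d=cams.get_image("wrist"); d["state"]=s; np.save("pics/w6.npy",d,allow_pickle=True)
c=d["pixels"][40:140,185:385,::-1]
cv2.imwrite("pics/w6c.png",cv2.convertScaleAbs(cv2.resize(c,None,fx=4,fy=4,interpolation=cv2.INTER_CUBIC),alpha=2.2))
d=cams.get_image("top"); np.save("pics/t6.npy",d,allow_pickle=True)
cv2.imwrite("pics/t6c.png",cv2.convertScaleAbs(cv2.resize(d["pixels"][180:290,345:480,::-1],None,fx=5,fy=5,interpolation=cv2.INTER_CUBIC),alpha=1.8))
d=cams.get_image("scene"); np.save("pics/s6.npy",d,allow_pickle=True)
cv2.imwrite("pics/s6c.png",cv2.convertScaleAbs(cv2.resize(d["pixels"][130:265,70:200,::-1],None,fx=4.4,fy=4.4,interpolation=cv2.INTER_CUBIC),alpha=1.5))
E
```

```text
14.6167 [ 0.46798952 -0.29710067  0.15362557] [ 0.20606626 -0.71800008 -2.95240794]
TCP in pocket(top) [ 0.6 -1.  70.8]
[[-0.0039  1.      0.0015]
 [ 1.      0.0039 -0.0013]
 [-0.0013  0.0015 -1.    ]]
```

View pics/w6c.png

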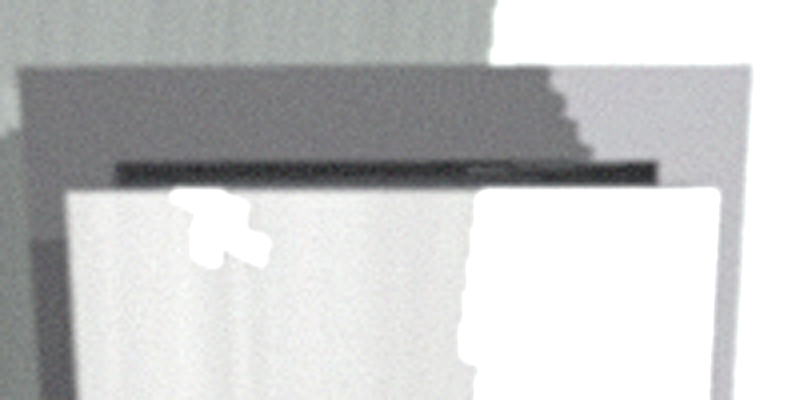

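View pics/t6c.png

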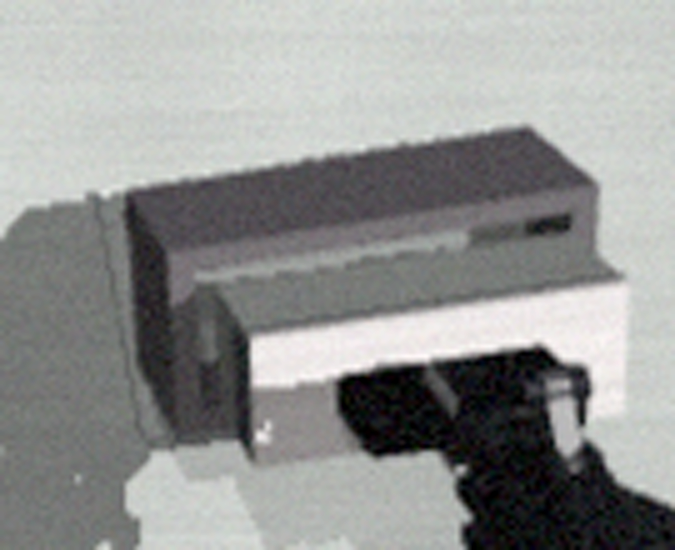

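View pics/s6c.png

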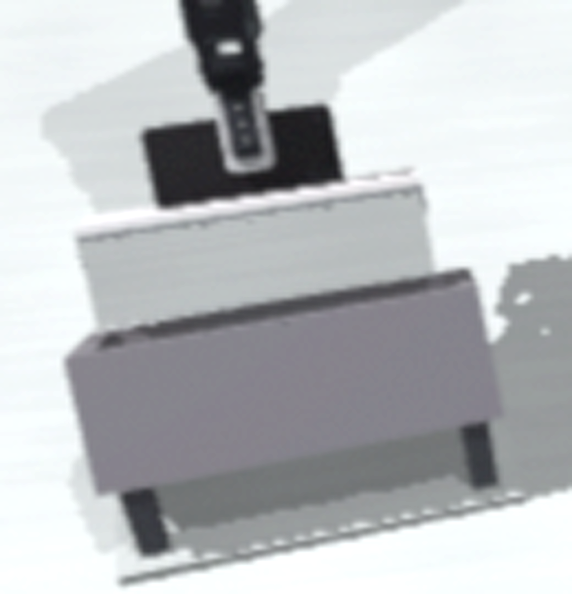

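```bash
python3 - <<'E'
from h import *
d=load("w6"); s=d["state"]; w=wristcam(d); M=R.from_rotvec(s["orientation"]).as_matrix(); t=s["ee_pos"]
X=castp(w,[(189.5,56.5),(372.5,56.5),(214.25,80.75),(349.25,80.75)],t+M[:,2]*.0708,M[:,2])
T=((X-t)@M*1000); print("in tool",T.round(1))
L=castp(w,[(201.5,87.5),(364.9,86.75)],t+M[:,2]*.0132,M[:,2]); l=((L-t)@M*1000); print("lid in tool",l.round(1))
print("move y",T[:2,1].mean()-l[:,1].mean(),T[2:,1].mean()-l[:,1].mean(),"x",T[:2,0].mean()-97-(l[:,0].mean()-80),T[2:,0].mean()-85-(l[:,0].mean()-80))
E
```

```text
in tool [[ 95.  -50.2  70.8]
 [ 95.1  45.7  70.8]
 [ 83.  -37.9  70.8]
 [ 83.   34.1  70.8]]
lid in tool [[ 77.7 -32.8  13.2]
 [ 78.1  31.   13.2]]
move y -1.339666145172389 -0.9528996153128251 x 0.12300613831943963 0.09988202782416522
```

Emit:
send_rows(rows=[{"hand": 1,"dp": [1,-1,0],"twist": [0,0,0.002]},{"hand": 1,"dp": [1,-1,3],"twist": [0,0,0.002]},{"hand": 1,"dp": [1,-1,6],"twist": [0,0,0.002]},{"hand": 1,"dp": [1,-1,9],"twist": [0,0,0.002]},{"hand": 1,"dp": [1,-1,12],"twist": [0,0,0.002]},{"hand": 1,"dp": [1,-1,15],"twist": [0,0,0.002]},{"hand": 1,"dp": [1,-1,18],"twist": [0,0,0.002]},{"hand": 1,"dp": [1,-1,20],"twist": [0,0,0.002]}])

```text
clock: 15.43
ee_pos: [0.4771, -0.2952, 0.136]
orientation: [1.807, 2.06, 0.551]
ft_force: [-0.8, 0.7, -3.8]
opening: 0.211
```

```bash
cat > st.py <<'E'
from plant import env
from h import *
s=env.get_state(); B=pk(); M=R.from_rotvec(s["orientation"]).as_matrix()
print(s["clock"],"TCP in pocket",((s["ee_pos"]-PC)@B*1000).round(1),"F tool",(M.T@s["ft_force"]).round(2),"mom tool",(M.T@s["moment"]).round(3),s["opening"])
print("rot err",R.from_matrix(frame(y=B[:,0],z=-B[:,2]).T@M).as_rotvec().round(4))
E
python3 st.py
```

```text
15.4333 TCP in pocket [-0.1 -0.3 50.9] F tool [ 0.8  -2.5   2.96] mom tool [ 0.606  0.05  -0.019] 0.21126650210962844
rot err [-0.0018 -0.0019 -0.0019]
```

Emit:
send_rows(rows=[{"hand": 1,"dp": [0,0,3],"twist": [0,0,0]},{"hand": 1,"dp": [0,0,6],"twist": [0,0,0]},{"hand": 1,"dp": [0,0,9],"twist": [0,0,0]},{"hand": 1,"dp": [0,0,12],"twist": [0,0,0]},{"hand": 1,"dp": [0,0,15],"twist": [0,0,0]},{"hand": 1,"dp": [0,0,18],"twist": [0,0,0]},{"hand": 1,"dp": [0,0,20],"twist": [0,0,0]},{"hand": 1,"dp": [0,0,20],"twist": [0,0,0]}])

```text
clock: 16.1
ee_pos: [0.487, -0.2936, 0.1181]
orientation: [1.808, 2.061, 0.552]
ft_force: [-0.6, 0.1, -3.3]
opening: 0.217
```

```bash
python3 st.py
```

```text
16.1 TCP in pocket [-0.4  0.  30.4] F tool [ 0.15 -2.17  2.57] mom tool [ 0.584  0.031 -0.029] 0.21680864672473854
rot err [-0.0013 -0.0011 -0.0018]
```

Emit:
send_rows(rows=[{"hand": 1,"dp": [0,0,3],"twist": [0,0,0]},{"hand": 1,"dp": [0,0,5],"twist": [0,0,0]},{"hand": 1,"dp": [0,0,6.5],"twist": [0,0,0]},{"hand": 1,"dp": [0,0,8],"twist": [0,0,0]},{"hand": 1,"dp": [0,0,9.5],"twist": [0,0,0]},{"hand": 1,"dp": [0,0,11],"twist": [0,0,0]},{"hand": 1,"dp": [0,0,12.5],"twist": [0,0,0]},{"hand": 1,"dp": [0,0,14],"twist": [0,0,0]}], grip_force=110)

```text
clock: 16.77
ee_pos: [0.4938, -0.2935, 0.1071]
orientation: [1.807, 2.062, 0.551]
ft_force: [-10.4, -0.7, 4.6]
opening: 0.211
```

```bash
python3 st.py
```

```text
16.7667 TCP in pocket [-0.  -0.7 17.5] F tool [ 0.66 -6.75 -9.2 ] mom tool [ 1.144  0.618 -0.029] 0.21133749497671026
rot err [-0.0008 -0.0016 -0.0031]
```

Emit:
send_rows(rows=[{"hand": 1,"dp": [0,-0.5,2],"twist": [0,0,0]},{"hand": 1,"dp": [0,-1,3.5],"twist": [0,0,0]},{"hand": 1,"dp": [0,-1,5],"twist": [0,0,0]},{"hand": 1,"dp": [0,-1,6.5],"twist": [0,0,0]},{"hand": 1,"dp": [0,-1,7],"twist": [0,0,0]},{"hand": 1,"dp": [0,-1,7],"twist": [0,0,0]}])

```text
clock: 17.27
ee_pos: [0.496, -0.2933, 0.1031]
orientation: [1.805, 2.065, 0.552]
ft_force: [-20.0, 4.2, 16.6]
opening: 0.217
```

```bash
python3 st.py
```

```text
17.2667 TCP in pocket [-0.2 -0.9 12.9] F tool [  6.83  -8.32 -24.04] mom tool [1.43  1.649 0.109] 0.21681055264639199
rot err [-0.0001  0.0007 -0.0048]
```

```bash
python3 - <<'E'
from plant import env,cams
from h import *
s=env.get_state()
d=cams.get_image("wrist"); d["state"]=s; np.save("pics/w7.npy",d,allow_pickle=True)
cv2.imwrite("pics/w7c.png",cv2.convertScaleAbs(cv2.resize(d["pixels"][60:200,175:395,::-1],None,fx=3.6,fy=3.6,interpolation=cv2.INTER_CUBIC),alpha=2.0))
d=cams.get_image("scene"); np.save("pics/s7.npy",d,allow_pickle=True)
cv2.imwrite("pics/s7c.png",cv2.convertScaleAbs(cv2.resize(d["pixels"][130:265,70:200,::-1],None,fx=4.4,fy=4.4,interpolation=cv2.INTER_CUBIC),alpha=1.5))
E
python3 st.py
```

```text
17.3667 TCP in pocket [-0.2 -0.9 12.9] F tool [  6.96  -8.26 -23.22] mom tool [1.449 1.728 0.13 ] 0.2130129148427252
rot err [-0.0002  0.0005 -0.0048]
```

View pics/w7c.png

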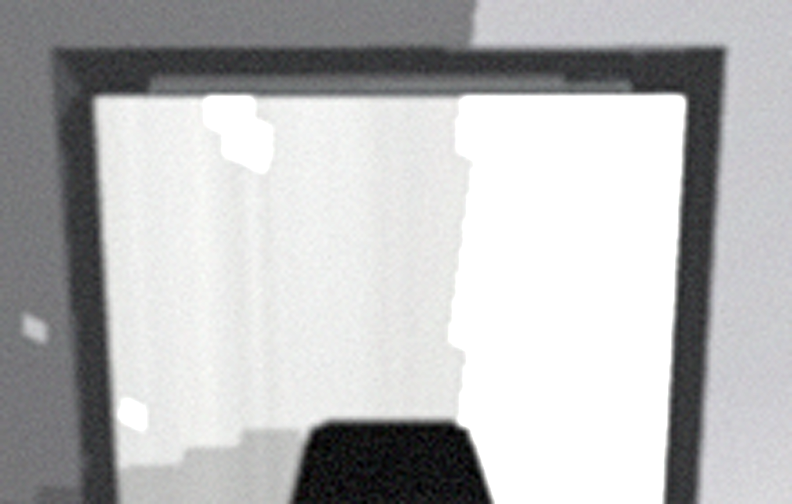

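View pics/s7c.png

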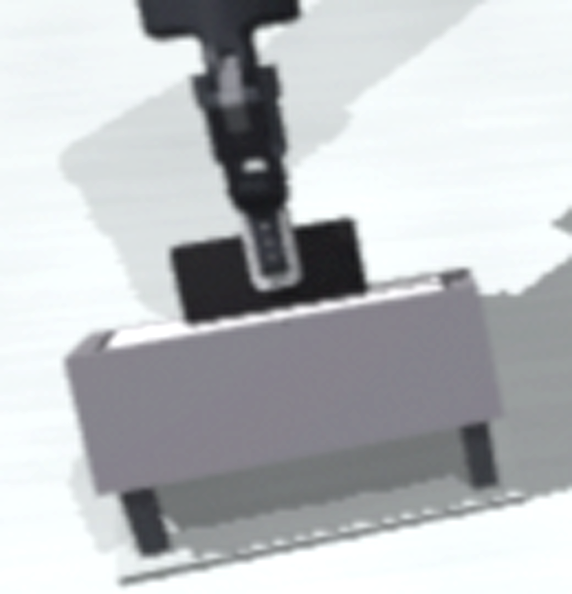

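Emit:
send_rows(rows=[{"hand": 1,"dp": [-0.5,0,2],"twist": [0,0,0]},{"hand": 1,"dp": [-0.5,0,3],"twist": [0,0,0]},{"hand": 1,"dp": [-0.5,0,3],"twist": [0,0,0]},{"hand": 1,"dp": [-0.5,0,3],"twist": [0,0,0]}])

```text
clock: 17.7
ee_pos: [0.4962, -0.2934, 0.1032]
orientation: [1.804, 2.071, 0.553]
ft_force: [-30.1, 7.7, 23.8]
opening: 0.214
```

```bash
python3 st.py
```

```text
17.7 TCP in pocket [ 0.1 -0.9 12.8] F tool [ 11.8  -13.09 -34.95] mom tool [2.224 2.273 0.219] 0.21369348465388127
rot err [ 0.0024  0.0048 -0.0071]
```

Emit:
send_rows(rows=[{"hand": 1,"dp": [0,0,0],"twist": [0,0,0]},{"hand": 1,"dp": [0,0,0],"twist": [0,0,0]},{"hand": 0.7,"dp": [0,0,0],"twist": [0,0,0]},{"hand": 0.4,"dp": [0,0,0],"twist": [0,0,0]},{"hand": 0.3,"dp": [0,0,0],"twist": [0,0,0]},{"hand": 0.3,"dp": [0,0,0],"twist": [0,0,0]},{"hand": 0.3,"dp": [0,0,0],"twist": [0,0,0]}])

```text
clock: 18.28
ee_pos: [0.4965, -0.2934, 0.1033]
orientation: [1.804, 2.071, 0.553]
ft_force: [0.3, -0.2, 0.7]
opening: 0.702
```

```bash
python3 st.py
```

```text
18.2833 TCP in pocket [ 0.4 -1.  12.8] F tool [-0.27  0.52 -0.47] mom tool [ 0.225  0.04  -0.045] 0.7019423139718188
rot err [ 0.0021  0.0047 -0.0072]
```

Released with no residual force; retract along the tool axis.

Emit:
send_rows(rows=[{"hand": 0.3,"dp": [0,0,-10],"twist": [0,0,0]},{"hand": 0.3,"dp": [0,0,-25],"twist": [0,0,0]},{"hand": 0.3,"dp": [0,0,-50],"twist": [0,0,0]},{"hand": 0.3,"dp": [0,0,-75],"twist": [0,0,0]},{"hand": 0.3,"dp": [0,0,-95],"twist": [0,0,0]},{"hand": 0.3,"dp": [0,0,-100],"twist": [0,0,0]},{"hand": 0.3,"dp": [0,0,-100],"twist": [0,0,0]},{"hand": 0.3,"dp": [0,0,-100],"twist": [0,0,0]}])

```text
clock: 18.95
ee_pos: [0.4471, -0.3002, 0.1897]
orientation: [1.804, 2.071, 0.553]
ft_force: [-0.2, 0.3, 0.5]
opening: 0.702
```

```bash
python3 st.py; python3 - <<'E'
from plant import env,cams
from h import *
s=env.get_state()
d=cams.get_image("wrist"); d["state"]=s; np.save("pics/w8.npy",d,allow_pickle=True)
cv2.imwrite("pics/w8.png",cv2.convertScaleAbs(d["pixels"][:,:,::-1],alpha=1.6))
d=cams.get_image("scene"); np.save("pics/s8.npy",d,allow_pickle=True); cv2.imwrite("pics/s8.png",d["pixels"][:,:,::-1])
E
```

```text
18.95 TCP in pocket [  0.4  -1.4 112.6] F tool [ 0.38  0.1  -0.52] mom tool [ 0.2   -0.024 -0.023] 0.7022973817865088
rot err [ 0.0022  0.0046 -0.007 ]
```

View pics/w8.png

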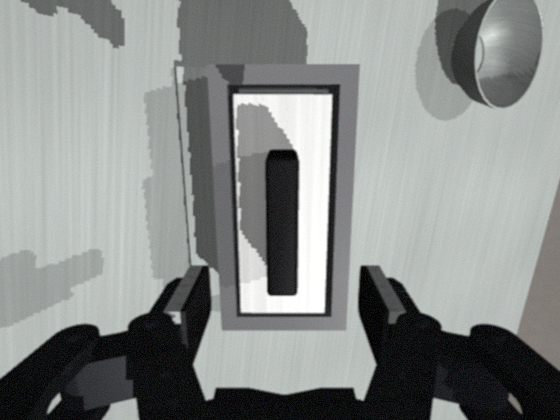

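View pics/s8.png

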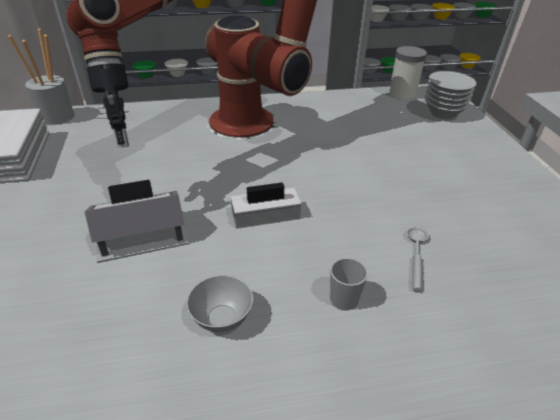

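```bash
python3 - <<'E'
from h import *
d=load("w8")
cv2.imwrite("pics/w8c.png",cv2.convertScaleAbs(cv2.resize(d["pixels"][60:110,210:370,::-1],None,fx=5,fy=5,interpolation=cv2.INTER_CUBIC),alpha=1.9))
cv2.imwrite("pics/w8d.png",cv2.convertScaleAbs(cv2.resize(d["pixels"][285:335,210:370,::-1],None,fx=5,fy=5,interpolation=cv2.INTER_CUBIC),alpha=1.9))
E
```

```text
(no output)
```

View pics/w8c.png

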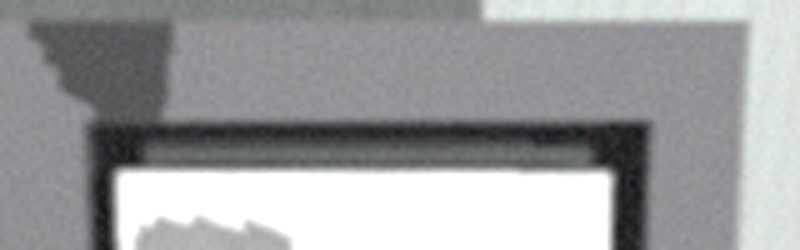

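View pics/w8d.png

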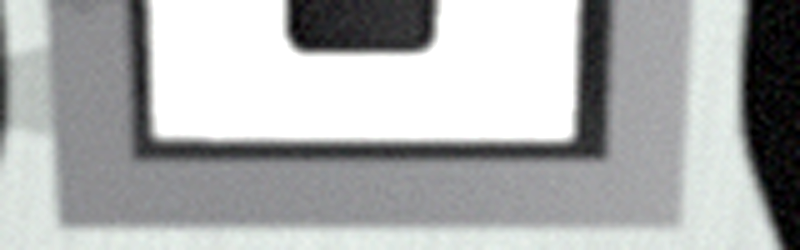

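```bash
python3 - <<'E'
from h import *
d=load("w8"); s=d["state"]; w=wristcam(d); g=cv2.GaussianBlur(d["pixels"].astype(np.float32).mean(2),(0,0),0.6); B=pk()
def edges(prof):  # positions of half-level crossings around dark gap: returns outer(rim|gap), inner(gap|lid)
    k=np.argmin(prof); lo=prof[k]; 
    return lo
def cross(line,a,b):
    # sub-pixel max gradient between a,b
    gr=np.abs(np.diff(line[a:b+1])); k=np.argmax(gr); 
    if 0<k<len(gr)-1:
        den=gr[k-1]-2*gr[k]+gr[k+1]; off=.5*(gr[k-1]-gr[k+1])/den
    else: off=0
    return a+k+.5+off
for r in (100,125,150,200,250,300,310):
    l=g[r]; print(r,l[222:245].astype(int).tolist(),l[322:348].astype(int).tolist())
print(g[78:100,300].astype(int).tolist(),g[305:335,300].astype(int).tolist(), g[78:100,250].astype(int).tolist(),g[305:335,250].astype(int).tolist())
E
```

```text
100 [77, 76, 77, 76, 72, 59, 42, 25, 18, 30, 60, 103, 134, 147, 150, 151, 153, 153, 153, 153, 152, 152, 153] [153, 152, 151, 151, 153, 153, 155, 156, 149, 125, 81, 40, 22, 19, 18, 21, 34, 55, 70, 76, 77, 78, 77, 77, 77, 77]
125 [76, 76, 76, 76, 75, 71, 59, 41, 26, 20, 30, 61, 96, 111, 103, 92, 92, 92, 92, 94, 92, 91, 93] [152, 151, 152, 154, 154, 155, 155, 150, 127, 86, 43, 20, 19, 20, 23, 32, 52, 70, 77, 77, 76, 76, 78, 78, 77, 77]
150 [76, 76, 76, 76, 76, 75, 71, 58, 41, 25, 18, 34, 68, 102, 115, 104, 93, 91, 91, 92, 92, 91, 90] [152, 153, 155, 155, 156, 156, 151, 132, 92, 48, 23, 19, 17, 21, 32, 53, 71, 78, 78, 79, 78, 78, 77, 78, 77, 78]
200 [68, 67, 68, 67, 66, 67, 68, 67, 64, 53, 38, 24, 20, 37, 69, 98, 104, 89, 76, 73, 74, 74, 73] [156, 159, 159, 159, 156, 142, 107, 62, 29, 18, 18, 23, 33, 52, 71, 79, 80, 81, 81, 81, 82, 81, 80, 81, 81, 80]
250 [67, 66, 67, 66, 66, 67, 66, 67, 67, 68, 65, 57, 40, 23, 25, 48, 88, 121, 134, 136, 135, 134, 134] [163, 162, 161, 151, 123, 74, 33, 18, 18, 22, 31, 49, 70, 81, 84, 84, 84, 83, 84, 85, 85, 85, 84, 84, 84, 85]
300 [74, 75, 75, 75, 74, 76, 76, 76, 75, 75, 75, 75, 72, 65, 49, 30, 29, 61, 105, 139, 151, 152, 150] [163, 156, 129, 83, 39, 22, 20, 21, 29, 50, 71, 83, 86, 86, 85, 86, 87, 86, 86, 87, 88, 88, 88, 89, 91, 101]
310 [75, 74, 76, 75, 75, 76, 75, 75, 75, 75, 75, 75, 72, 68, 54, 36, 33, 51, 88, 124, 145, 150, 150] [159, 144, 111, 66, 33, 27, 28, 28, 36, 59, 78, 86, 85, 86, 87, 86, 87, 87, 88, 89, 88, 87, 87, 89, 96, 107]
[77, 77, 78, 78, 78, 70, 52, 31, 24, 30, 38, 48, 55, 56, 56, 77, 115, 143, 152, 154, 154, 155] [159, 159, 159, 158, 159, 159, 152, 125, 83, 44, 33, 48, 68, 79, 81, 79, 79, 81, 79, 81, 80, 79, 80, 80, 86, 99, 112, 118, 118, 118] [78, 78, 77, 77, 77, 69, 53, 35, 25, 27, 36, 45, 53, 55, 54, 76, 115, 145, 154, 156, 155, 156] [154, 154, 154, 154, 154, 153, 142, 111, 69, 39, 32, 44, 63, 74, 75, 76, 75, 75, 76, 76, 75, 74, 74, 76, 83, 97, 111, 117, 119, 118]
```

```bash
cat > pnp.py <<'E'
from h import *
def run(name):
    d=load(name); s=d["state"]; g=cv2.GaussianBlur(d["pixels"].astype(np.float32).mean(2),(0,0),0.5)
    K=np.array(d["mtx"]); Mt=np.array(d["mount"])
    def half(p,i0,up):  # find crossing of level near i0: prof
        pass
    def gap(line):  # line across gap going rim->lid: half-level crossings
        k=int(np.argmin(line)); lo=line[k]; hr=np.median(line[:max(k-4,2)]); hl=line[k:].max() if False else np.median(line[k+4:k+9])
        a=k
        while line[a]<(lo+hr)/2: a-=1
        a=a+((lo+hr)/2-line[a])/(line[a+1]-line[a])
        b=k
        while line[b]<(lo+hl)/2: b+=1
        b=b-1+((lo+hl)/2-line[b-1])/(line[b]-line[b-1])
        return a,b
    E={k:[[],[]] for k in "LRTB"}
    for r in list(range(96,106))+list(range(205,300,3)):
        c0=int(229+(r-100)*.041); seg=g[r,c0-9:c0+16]; a,b=gap(seg); E["L"][0].append((a+c0-9,r)); E["L"][1].append((b+c0-9,r))
        c1=int(338-(r-100)*.037); seg=g[r,c1-18:c1+10][::-1]; a,b=gap(seg); E["R"][0].append((c1+9-a,r)); E["R"][1].append((c1+9-b,r))
    for c in range(242,322,3):
        seg=g[76:104,c]; k=8
        # rim edge & lid edge separately
        lv=(np.median(seg[:5])+seg.min())/2; i=np.where(seg[:14]<lv)[0][0]; E["T"][0].append((c,76+i-1+(seg[i-1]-lv)/(seg[i-1]-seg[i])))
        lv=(55+np.median(seg[-4:]))/2; i=np.where(seg[10:]>lv)[0][0]+10; E["T"][1].append((c,76+i-1+(lv-seg[i-1])/(seg[i]-seg[i-1])))
        seg=g[303:326,c][::-1]; a,b=gap(seg); E["B"][0].append((c,325-a)); E["B"][1].append((c,325-b))
    out={}
    for j,(nm,wx,wy) in enumerate((("hole",.073,.170),("lid",.064,.160))):
        ln={}
        for k in "LRTB":
            P=np.array(E[k][j],np.float32); v=cv2.fitLine(P,cv2.DIST_HUBER,0,.01,.01).ravel(); n=np.array([-v[1],v[0]]); ln[k]=np.array([n[0],n[1],-(n@v[2:])])
        def X(a,b): q=np.cross(ln[a],ln[b]); return q[:2]/q[2]
        cor=np.array([X("T","L"),X("T","R"),X("B","R"),X("B","L")])
        obj=np.array([[wy/2,-wx/2,0],[wy/2,wx/2,0],[-wy/2,wx/2,0],[-wy/2,-wx/2,0]])
        ok,rv,tv=cv2.solvePnP(obj,cor,K,None,flags=cv2.SOLVEPNP_ITERATIVE)
        Rm=R.from_rotvec(rv.ravel()).as_matrix(); pr=cv2.projectPoints(obj,rv,tv,K,None)[0][:,0]
        T=Mt[:3,:3]@tv.ravel()+Mt[:3,3]; RT=Mt[:3,:3]@Rm
        print(nm,cor.round(1).tolist(),"centre in tool mm",(T*1000).round(1),"normal",RT[:,2].round(4),"ydir",RT[:,0].round(4),"reproj",np.abs(pr-cor).max().round(2))
        out[nm]=(T,RT)
    (T,RT),(t,r)=out["hole"],out["lid"]; print("lid centre in hole frame",(RT.T@(t-T)*1000).round(1),"tilt deg",np.degrees(np.arccos(RT[:,2]@r[:,2])))
run("w8")
E
python3 pnp.py
```

```text
hole [[227.0, 84.0999984741211], [339.29998779296875, 84.0999984741211], [330.3999938964844, 316.29998779296875], [236.39999389648438, 316.3999938964844]] centre in tool mm [ -1.9  -1.1 115.6] normal [-0.0133 -0.0019  0.9999] ydir [ 0.9999 -0.0014  0.0133] reproj 0.27
lid [[232.3000030517578, 93.69999694824219], [332.20001220703125, 93.80000305175781], [324.3999938964844, 312.70001220703125], [240.10000610351562, 312.70001220703125]] centre in tool mm [ -2.9  -1.9 112.1] normal [ 0.0108 -0.0031  0.9999] ydir [ 9.999e-01  6.000e-04 -1.080e-02] reproj 0.32
lid centre in hole frame [-1.  -0.7 -3.5] tilt deg 1.3864231560860965
```

Emit:
send_rows(rows=[{"hand": 1,"dp": [-2,-1,10],"twist": [0,0,0]},{"hand": 1,"dp": [-2,-1,25],"twist": [0,0,0]},{"hand": 1,"dp": [-2,-1,40],"twist": [0,0,0]},{"hand": 1,"dp": [-2,-1,52],"twist": [0,0,0]},{"hand": 1,"dp": [-2,-1,58],"twist": [0,0,0]},{"hand": 1,"dp": [-2,-1,61],"twist": [0,0,0]},{"hand": 1,"dp": [-2,-1,63],"twist": [0,0,0]},{"hand": 1,"dp": [-2,-1,64],"twist": [0,0,0]}])

```text
clock: 19.72
ee_pos: [0.478, -0.297, 0.1319]
orientation: [1.806, 2.073, 0.555]
ft_force: [-0.0, -0.1, -0.7]
opening: -0.0
```

```bash
python3 st.py
```

```text
19.7167 TCP in pocket [-1.6 -2.2 47. ] F tool [-0.12 -0.41  0.61] mom tool [ 0.281  0.047 -0.011] -0.00024022290507629048
rot err [ 0.0035  0.0073 -0.0064]
```

Emit:
send_rows(rows=[{"hand": 1,"dp": [0,0,1],"twist": [0,0,0]},{"hand": 1,"dp": [0,0,2],"twist": [0,0,0]},{"hand": 1,"dp": [0,0,3],"twist": [0,0,0]},{"hand": 1,"dp": [0,0,4],"twist": [0,0,0]}])

```text
clock: 20.05
ee_pos: [0.48, -0.297, 0.1289]
orientation: [1.805, 2.072, 0.554]
ft_force: [0.2, -0.1, 0.8]
opening: 0.001
```

```bash
python3 st.py
```

```text
20.05 TCP in pocket [-1.4 -2.5 43.4] F tool [-0.14  0.6  -0.62] mom tool [ 0.247 -0.04   0.031] 0.0005798324660874665
rot err [ 0.0031  0.0065 -0.0065]
```

Emit:
send_rows(rows=[{"hand": 1,"dp": [0,0,1],"twist": [0,0,0]},{"hand": 1,"dp": [0,0,1.5],"twist": [0,0,0]},{"hand": 1,"dp": [0,0,2],"twist": [0,0,0]},{"hand": 1,"dp": [0,0,2.5],"twist": [0,0,0]}])

```text
clock: 20.38
ee_pos: [0.4813, -0.2968, 0.1268]
orientation: [1.805, 2.072, 0.554]
ft_force: [0.4, 0.2, -0.5]
opening: 0.001
```

```bash
python3 st.py
```

```text
20.3833 TCP in pocket [-1.3 -2.5 40.9] F tool [0.14 0.15 0.62] mom tool [ 0.182  0.001 -0.011] 0.0006660995994425047
rot err [ 0.003   0.0064 -0.0066]
```

Emit:
send_rows(rows=[{"hand": 1,"dp": [0,0,0.7],"twist": [0,0,0]},{"hand": 1,"dp": [0,0,1.4],"twist": [0,0,0]},{"hand": 1,"dp": [0,0,2],"twist": [0,0,0]},{"hand": 1,"dp": [0,0,2],"twist": [0,0,0]}])

```text
clock: 20.72
ee_pos: [0.482, -0.2968, 0.1258]
orientation: [1.805, 2.074, 0.554]
ft_force: [-7.8, 1.7, 5.9]
opening: 0.001
```

```bash
python3 st.py
```

```text
20.7167 TCP in pocket [-1.2 -2.5 39.7] F tool [ 2.82 -3.56 -8.87] mom tool [ 0.686  0.463 -0.006] 0.0005478347277892595
rot err [ 0.0038  0.007  -0.0076]
```

Emit:
send_rows(rows=[{"hand": 1,"dp": [0,0,1.5],"twist": [0,0,0]},{"hand": 1,"dp": [0,0,3],"twist": [0,0,0]},{"hand": 1,"dp": [0,0,4],"twist": [0,0,0]},{"hand": 1,"dp": [0,0,4],"twist": [0,0,0]}])

```text
clock: 21.05
ee_pos: [0.4826, -0.2971, 0.1258]
orientation: [1.802, 2.081, 0.552]
ft_force: [-31.8, 7.9, 28.1]
opening: 0.004
```

```bash
python3 st.py
```

```text
21.05 TCP in pocket [-0.7 -2.9 39.4] F tool [ 12.41 -12.51 -39.4 ] mom tool [2.325 2.07  0.02 ] 0.004272629013706281
rot err [ 0.0075  0.0094 -0.0118]
```

Emit:
send_rows(rows=[{"hand": 1,"dp": [0,0,-2],"twist": [0,0,0]},{"hand": 1,"dp": [0,0,-8],"twist": [0,0,0]},{"hand": 1,"dp": [0,0,-25],"twist": [0,0,0]},{"hand": 1,"dp": [0,0,-50],"twist": [0,0,0]},{"hand": 1,"dp": [0,0,-72],"twist": [0,0,0]},{"hand": 0.3,"dp": [0,0,-72],"twist": [0,0,0]},{"hand": 0.3,"dp": [0,0,-72],"twist": [0,0,0]},{"hand": 0.3,"dp": [0,0,-72],"twist": [0,0,0]}])

```text
clock: 21.72
ee_pos: [0.4473, -0.3019, 0.1874]
orientation: [1.803, 2.082, 0.552]
ft_force: [-0.1, 0.3, 0.1]
opening: 0.418
```

```bash
python3 st.py; python3 - <<'E'
from plant import env,cams
from h import *
s=env.get_state()
d=cams.get_image("wrist"); d["state"]=s; np.save("pics/w9.npy",d,allow_pickle=True)
cv2.imwrite("pics/w9.png",cv2.convertScaleAbs(d["pixels"][:,:,::-1],alpha=1.6))
d=cams.get_image("top"); np.save("pics/t9.npy",d,allow_pickle=True); cv2.imwrite("pics/t9.png",d["pixels"][:,:,::-1])
E
sed -i 's/run("w8")/run("w9")/' pnp.py; python3 pnp.py
```

```text
21.7167 TCP in pocket [ -0.8  -3.1 110.6] F tool [ 0.32 -0.03 -0.16] mom tool [ 0.226 -0.017 -0.007] 0.4182677646361163
rot err [ 0.008   0.0103 -0.0113]
hole [[229.8000030517578, 82.30000305175781], [343.1000061035156, 82.4000015258789], [332.79998779296875, 317.5], [237.10000610351562, 316.6000061035156]] centre in tool mm [ -0.9   0.5 113.2] normal [-0.0174  0.0108  0.9998] ydir [0.9998 0.0037 0.0174] reproj 0.21
lid [[233.6999969482422, 91.4000015258789], [334.29998779296875, 92.5], [325.5, 313.3999938964844], [240.39999389648438, 312.8999938964844]] centre in tool mm [ -1.9  -1.  110.2] normal [4.9e-03 9.0e-04 1.0e+00] ydir [ 1.      0.0047 -0.0049] reproj 0.41
lid centre in hole frame [-1.  -1.4 -3. ] tilt deg 1.4020617527818315
```

View pics/w9.png

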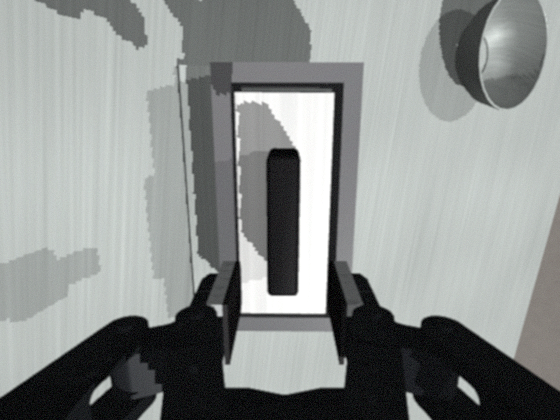

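View pics/t9.png

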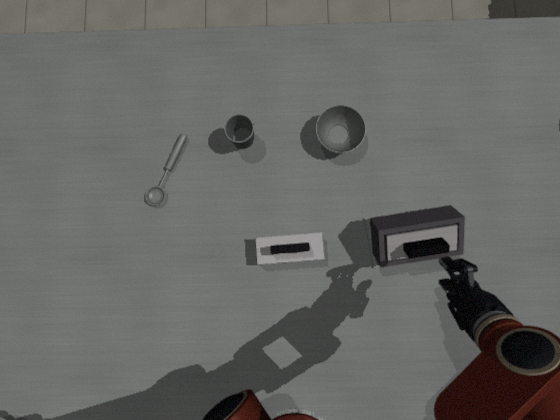

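Emit:
send_rows(rows=[{"hand": 1,"dp": [25,0,0],"twist": [-0.008,-0.01,0.011]},{"hand": 1,"dp": [60,0,0],"twist": [-0.008,-0.01,0.011]},{"hand": 1,"dp": [90,1,10],"twist": [-0.008,-0.01,0.011]},{"hand": 1,"dp": [97,1,40],"twist": [-0.008,-0.01,0.011]},{"hand": 1,"dp": [97,1,70],"twist": [-0.008,-0.01,0.011]},{"hand": 1,"dp": [97,1,90],"twist": [-0.008,-0.01,0.011]},{"hand": 1,"dp": [97,1,100],"twist": [-0.008,-0.01,0.011]},{"hand": 1,"dp": [97,1,104],"twist": [-0.008,-0.01,0.011]}])

```text
clock: 22.48
ee_pos: [0.4838, -0.1952, 0.0931]
orientation: [1.815, 2.068, 0.555]
ft_force: [-0.6, 0.2, 0.0]
opening: -0.003
```

```bash
python3 st.py
```

```text
22.4833 TCP in pocket [-4.7 98.   4. ] F tool [ 0.3  -0.49 -0.28] mom tool [0.226 0.036 0.019] -0.0030977760843112325
rot err [0.005  0.0071 0.0009]
```

Emit:
send_rows(rows=[{"hand": 1,"dp": [-3,4,0],"twist": [0,0,0]},{"hand": 1,"dp": [-3,4,1],"twist": [0,0,0]},{"hand": 1,"dp": [-3,4,2],"twist": [0,0,0]},{"hand": 1,"dp": [-3,4,2.5],"twist": [0,0,0]},{"hand": 1,"dp": [-3,4,3],"twist": [0,0,0]}])

```text
clock: 22.9
ee_pos: [0.4893, -0.1981, 0.0932]
orientation: [1.814, 2.067, 0.555]
ft_force: [-1.2, 0.1, 0.8]
opening: 0.001
```

```bash
python3 st.py
```

```text
22.9 TCP in pocket [-0.2 94.5  1.5] F tool [ 0.32 -0.67 -1.27] mom tool [ 0.197 -0.029 -0.01 ] 0.0011479808286866259
rot err [0.0041 0.0059 0.0009]
```

Emit:
send_rows(rows=[{"hand": 1,"dp": [0,0,0.7],"twist": [0,0,0]},{"hand": 1,"dp": [0,0,1.4],"twist": [0,0,0]},{"hand": 1,"dp": [0,0,2],"twist": [0,0,0]},{"hand": 1,"dp": [0,0,2],"twist": [0,0,0]}])

```text
clock: 23.23
ee_pos: [0.4903, -0.1983, 0.0923]
orientation: [1.813, 2.067, 0.554]
ft_force: [-5.8, 0.4, 5.6]
opening: -0.0
```

```bash
python3 st.py
```

```text
23.2333 TCP in pocket [ 0.2 94.1  0.2] F tool [ 1.17 -2.12 -7.71] mom tool [0.545 0.174 0.008] -0.00020477614026246158
rot err [0.0041 0.0055 0.    ]
```

Emit:
send_rows(rows=[{"hand": 1,"dp": [0,0,-3],"twist": [0,0,0]},{"hand": 1,"dp": [0,0,-15],"twist": [0,0,0]},{"hand": 1,"dp": [0,0,-45],"twist": [0,0,0]},{"hand": 1,"dp": [0,0,-80],"twist": [0,0,0]},{"hand": 1,"dp": [0,0,-110],"twist": [0,0,0]},{"hand": 1,"dp": [0,0,-120],"twist": [0,0,0]},{"hand": 1,"dp": [0,0,-120],"twist": [0,0,0]},{"hand": 1,"dp": [0,0,-120],"twist": [0,0,0]}])

```text
clock: 23.9
ee_pos: [0.4314, -0.207, 0.1969]
orientation: [1.813, 2.066, 0.553]
ft_force: [-0.9, -0.6, -0.6]
opening: -0.001
```

```bash
python3 st.py; python3 - <<'E'
from plant import env,cams,ticket
from h import *
d=cams.get_image("scene"); cv2.imwrite("pics/s10.png",d["pixels"][:,:,::-1])
E
```

```text
23.9 TCP in pocket [  0.9  93.1 120.6] F tool [-0.44 -1.13  0.05] mom tool [0.244 0.023 0.027] -0.0014573660392642942
rot err [ 0.0033  0.0039 -0.    ]
```

View pics/s10.png

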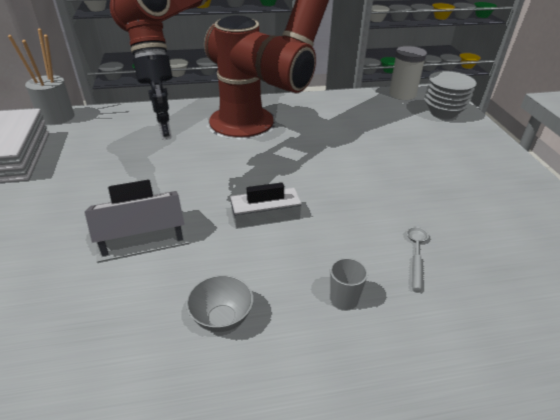

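The picture shows one box seated in the cradle (near col 135, row 200) and the other upright on the counter (266, 205). The bowl, cup and spoon haven't moved, and the arm is clear of everything.

```bash
python3 -c "
from plant import ticket
print(ticket.sign_off())"
```

```text
the job is handed in; nothing more can be done
None
```

I put the empty box in the cradle pocket, pressed it home and let go. The box with the ball is standing upright on the counter where it was. I handed the job in after about 24 s of the allowed 64 s; the hand-in gave no verdict.

- **Which box is which:** I lifted the box nearest the middle and rocked it about 20° each way, two full times. It weighed about 5.0–6.2 N, so I took it to hold the ball and set it back down. The other box read about 2.5–3.5 N while held level, which is empty; I told that one by weight only and did not rock it.
- **Seating:** The floor plate moved at about 12 N, then stopped hard. It held without moving under 35 N through the grip and again under 39 N on the top of the fin.
- **Flushness:** Touching the fin top and then the pocket rim put them 39.5 mm apart. Flush is 40 mm, so the lid is within about 0.5 mm.
- **A check that disagreed:** The wrist camera put the lid about 3 mm above the rim with about 1.4° of tilt. I trusted the touch and force checks, because that camera also measured the pocket's opening about 1% too small.
- **At hand-in:** The last picture shows both boxes in place, the arm clear of everything, and the bowl, cup and spoon where they started.

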